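# Load the roller feeder with pipe reducers and hook its cover shut

### The job

Draw back the bolt on the raised end of the sloping roller feeder and load every pipe reducer that stands in front of it: set each upright, wide end down, on the rollers in the loading opening and let it roll down under the hood to the stop or to the one before. Then close the opening with the loose cover: hook its tongue under the edge of the hood with the plate tilted, swing it down gently until it lies flat on the side plates, with neither a bang nor hard pressing (the sheet bends easily), and slide the bolt fully shut over its end. Leave the spray can and the tin where they are.

Things in the scene. Friction and masses are not known exactly. Their poses are not given: they have to be found in the camera images.
- feeder: Fixed grey feeder, 415 mm long, 86 wide, to 200 high: a lane of free 16 mm rollers, 70 mm wide between 8 mm side plates, sloping down to the left by 0.14 rad. From the low end: stop; 165 mm roofed by a fixed hood; a loading opening 180 mm long; an end block 63 mm long with the bolt. Origin on the table under the opening's middle; y down the lane (level), x across, z up. Place and yaw vary.
- rollers_mid (a point): Roller tops, middle of the loading opening (90 mm from hood edge and from end block), mid-lane. Axes lie in the slope: x across, y down the lane, z square to the rollers. The side plates stand 58 mm above the roller tops (along this z). Things under the hood get there only by rolling.
- lane_stop (a point): Low end of the lane under the hood: stop face, at roller-top level, mid-lane; 250 mm along the slope from rollers_mid, same axes. Fittings in the lane read negative y here: about -28 mm for the first, 55 mm more for each next one.
- ledge (a point): Middle of the lower edge of the hood's uphill rim, the ledge the cover's tongue goes under: 8 mm above the side plates' upper edges, 66 mm above the roller tops. Axes as rollers_mid; under the ledge is +y, -z. Between the side plates the space below is open down to the 44 mm high fittings. Outside that, blocks on the side plates stop the cover's shoulders at the ledge.
- seat (a point): Middle of the opening at the level of the side plates' upper edges, 58 mm above rollers_mid, same axes; the middle of the seated cover's underside lies here. Then cover_handle reads about (0, 0, 24 mm) here, with 3 mm play along and 6 mm across the lane. Two cheeks on the end block, 90 mm up the lane from here, stand 18 mm above this level.
- cover: Loose thin aluminium cover, 0.3 kg: plate 90 mm (x) by 174 (y) by 4, with a tongue 58 mm wide and 20 long continuing it at the +y end. Origin mid-underside of the plate, z up. Starts flat on the table at the left, tongue roughly to the left. With its tongue 14 mm too long to be laid in flat, it goes in tilted 0.12 to 0.35 rad against the slope, far end raised over the cheeks, tongue dipping between the side plates.
- cover_handle (a point): Middle of the dark upright grip fin in the middle of the cover: 56 mm along x, 14 mm thick along y, from the plate to 38 mm above the cover's underside; this point is 24 mm above the underside. Axes are the cover's. Grip it across the 14 mm.
- cover_tongue (a point): Middle of the end edge of the cover's tongue, 107 mm along the cover's +y from its middle, 2 mm above its underside. The shoulders beside the tongue are 87 mm from the middle.
- bolt (a joint): Slide bolt on the end block, in m: 0 fully drawn back, 0.026 fully shut (starts shut or nearly), when its 24 mm wide bar reaches over the end of the seated cover, 3 mm above it; it must be drawn fully back for the cover to go in. Slides down the lane along the slope, stays where it is left, needs about 1.5 N.
- bolt_knob (a point): Middle of the bolt's upright knob: 14 mm across the lane, 12 mm along it, standing from 24 mm below to 16 mm above this point (square to the slope) between the lower cheeks, which rise to 21 mm below this point. Fully drawn back it is 144 mm up the lane from seat and 39 mm above it (seat's axes). Moves with the bolt.
- fitting1_center (a point): Middle (22 mm above the base) of a malleable-iron pipe reducer: a dark grey round fitting, 220 g, 44 mm high, standing wide end down: 55 mm wide from the base to 20 mm height, narrowing to 38 mm from 29 mm up. z is up out of its narrow end. Three or four fittings are there; an absent one reads None.
- fitting2_center (a point): Middle (22 mm above the base) of a malleable-iron pipe reducer: a dark grey round fitting, 220 g, 44 mm high, standing wide end down: 55 mm wide from the base to 20 mm height, narrowing to 38 mm from 29 mm up. z is up out of its narrow end. As fitting1.
- fitting3_center (a point): Middle (22 mm above the base) of a malleable-iron pipe reducer: a dark grey round fitting, 220 g, 44 mm high, standing wide end down: 55 mm wide from the base to 20 mm height, narrowing to 38 mm from 29 mm up. z is up out of its narrow end. As fitting1.
- fitting4_center (a point): Middle (22 mm above the base) of a malleable-iron pipe reducer: a dark grey round fitting, 220 g, 44 mm high, standing wide end down: 55 mm wide from the base to 20 mm height, narrowing to 38 mm from 29 mm up. z is up out of its narrow end. As fitting1.
- spray_can: Spray can, 67 mm diameter, 199 mm tall, standing to the right of the feeder; a bystander. Origin at the middle of its underside.
- small_tin: Round tin with push lid, 71 mm diameter, 42 mm high, left behind the feeder; a bystander. Origin at the middle of its underside.
Mind the look-alikes: they are no part of the job. Leave any green or orange look-alike of the part that bears fitting1_center alone.

How it is judged:
By the outcome, as a careful person would: the job done as asked, in the order asked, and still so for the second after the job is handed in, with the robot touching nothing.
Of fitting1, fitting2, fitting3, fitting4 only 3 to 4 are there at a start; the rules pass over those that are not, and their reading is None.
At some moment in a run one of fitting1, fitting2, fitting3, fitting4 may be knocked a few centimetres aside while the robot is not near it.
It also fails if it takes over 210 s, if anything falls off the work surface, if the arm or the gripper's body presses on something with over 40 N, if the wrist force passes 120 N, or if a joint passes its speed limit or range.

### The arm

A 6-joint arm with a two-finger parallel gripper is mounted at the origin on a cart in front of the work surface, level with it; the furniture and walls round the work are solid. World frame = base frame: x ahead of the robot, y to its left, z up, the work surface at z = 0. Lengths are in mm, angles in rad, forces in N, time in s.
With the tool pointing down it reaches from about 325 to 850 mm from the base axis. Payload 4.4 kg.
Tool frame: the origin (TCP) lies on the centre line of the jaws, within the pads' length; the fingertips stand 17 mm ahead of it and the grasp point (between the pads) lies 2 mm behind it; z points along the fingers, y is the line along which they close (so a half turn about z gives the same grasp; the last joint's range is limited). The gripper opens to 94 mm and grips with 3 to 60 N. Pads are 16 mm wide; open, the fingers measure 119 mm over their backs; the gripper's body (75 mm by 177 mm) begins 78 mm behind the grasp point.
Start: joints at [-1.464, 0.207, 1.542, -0, 1.393, -0.15], TCP at [146.03, -556.15, 222.447] pointing down, gripper open.
Joint ranges: [-2.73, 2.73], [-0.86, 2.22], [0.23, 2.46], [-1.11, 4.25], [0.08, 2.63], [-2.82, 2.82]. Speed limits (rad/s): [2.79, 2.79, 3.14, 3.14, 3.14, 3.14].

### API

Orientations are given as a rotation vector (axis times angle).
In Python, from plant import env gives the robot as it stands.
- The arm moves only by the tool apply_moves, never from a script. Its argument "moves" is a list of rows, each a list of 7 numbers: the shift along the tool's x, y, z each as a share of 0.5 m, from -1 to 1, then the turn, a rotation vector about the tool's x, y, z each as a share of pi/2 rad, from -1 to 1, then the opening, from 0 (shut) to 1 (fully open). A call has 1 to 10 rows; each row is the pose to reach, as a shift and turn from the pose commanded when the call began, along the tool's axes at that moment; what a row does not reach only later rows make up. A row lasts 1/8 s, in which the tool goes at most 62.5 mm and 10.7 degrees, less where a joint would pass 70% of its speed; a pose out of reach is approached as far as the arm can. A call with a number of a shift or a turn outside -1 to 1 is refused whole. A call with a gripper value outside its range is refused whole. The fingers move at their own pace and stop on an object; "grip_force" is the grip in N (left out, the last holds). Time passes only in rows, so rows that repeat a pose let the fingers close. It gives the time, the measured TCP pose, the force, the opening and the grip force at its end, in the units of the state.
- env.get_obs(): the state, without advancing time (a new reading comes with each control period).
- env.grab_frame(name): name is "scene" or "top" or "wrist"; returns a dict with "pixels" (384x512x3 uint8, blue, green, red), "fx", "fy", "cx", "cy" (pixels), "k1" (the pictures are not rectified: a ray, as slopes to the right and down, at radius r is drawn at 1 + k1 r^2 times it, then the intrinsics apply), "rvec" (rotation vector, rad) and "tvec" (3), from world to camera coordinates, as OpenCV has them. Camera axes: x right, y down, z forward; pixel columns grow to the right and rows downward; lengths in mm; the calibration is good to about 2 mm. A picture is of the moment at which its call begins. There is no depth.
- env.finish_job(): hands the job in; it is judged then, once.
The state is a dict: "time": time; "joint_pos": joint angles; "qd": joint speeds; "joint_torque": joint torques, N m; "ee_pos": TCP position; "tcp_rot": TCP orientation; "ft_force": force on the tool from outside, world axes, zero at the start; "wrist_torque": the same for the moment, N m; "width": opening from 0.0 (shut) to 1.0 (fully open); "grip_force": force on a finger pad.
Only numpy, scipy, OpenCV 4.12 (cv2) and the standard library are available. Lean on these libraries where they do the work, as an engineer would, in place of code of your own. Each camera call takes 0.05 s, during which the arm holds its last target. There are 200 camera calls.

## Working session

There is one attempt and no reset: what is moved stays moved. The work goes in short steps, Python scripts to look and compute and a tool call to move; the robot and the scene stay as the last step left them, time stands still between calls to the robot, and variables do not carry over. Pictures are saved under pics/ and viewed, at most 14 in all, crops included, and the job is handed in when it is done.

Besides the shell and the picture viewer there is one more tool, called after "Emit:" by a JSON object that holds its "op" and its "data", one argument or row to a line. apply_moves: Moves the arm, as the interface text tells. Shift numbers are shares of 0.5 m and turn numbers shares of pi/2 rad, none past 1 either way. Its arguments: {"type":"object","properties":{"moves":{"type":"array"},"grip_force":{"type":"number"}},"required":["moves"]}

```bash
ls; mkdir -p pics
cat > h.py <<'E'
import numpy as np,cv2,pickle
from scipy.spatial.transform import Rotation as R
from plant import env
def grab(name,fn):
    f=env.grab_frame(name); cv2.imwrite('pics/%s.png'%fn,f['pixels']); pickle.dump(f,open('pics/%s.pkl'%fn,'wb')); return f
def load(fn): return pickle.load(open('pics/%s.pkl'%fn,'rb'))
def ray(f,u,v):
    K=np.array([[f['fx'],0,f['cx']],[0,f['fy'],f['cy']],[0,0,1.]])
    x,y=cv2.undistortPoints(np.array([[[u,v]]],float),K,np.array([f['k1'],0,0,0.]))[0,0]
    Rm=R.from_rotvec(np.ravel(f['rvec'])).as_matrix(); t=np.ravel(f['tvec'])
    return -Rm.T@t, Rm.T@np.array([x,y,1])
def atz(f,u,v,z):
    o,d=ray(f,u,v); return o+d*(z-o[2])/d[2]
def proj(f,P):
    K=np.array([[f['fx'],0,f['cx']],[0,f['fy'],f['cy']],[0,0,1.]])
    return cv2.projectPoints(np.array(P,float).reshape(-1,1,3),np.ravel(f['rvec']).astype(float),np.ravel(f['tvec']).astype(float),K,np.array([f['k1'],0,0,0.]))[0].reshape(-1,2)
E
python3 - <<'E'
from h import *
for n in('scene','top'):
    f=grab(n,n+'0'); cv2.imwrite('pics/%s0b.png'%n,cv2.resize(f['pixels'],(800,600),interpolation=cv2.INTER_CUBIC))
    print(n,f['fx'],f['cx'],f['cy'],ray(f,256,192))
print(env.get_obs())
E
```

```text
pics
scene 436.09880297163755 254.57647606477371 193.7671655959517 (array([-419.90120736, -746.56176794, 1000.76050159]), array([ 0.64271481,  0.48556994, -0.59259311]))
top 403.3378760427891 263.91987135072947 194.9179858501324 (array([ 303.23823271,  -43.97501814, 1585.4961211 ]), array([ 0.15874484,  0.0093327 , -0.9874973 ]))
{'time': 0.1, 'joint_pos': array([-1.46447033e+00,  2.07353741e-01,  1.54277540e+00, -3.29202227e-05,
        1.39349545e+00, -1.50533350e-01]), 'qd': array([-0.00039621, -0.00228619, -0.0034279 ,  0.0004754 , -0.0001838 ,
        0.00011858]), 'joint_torque': array([-8.69282144e-05, -3.71866930e+01, -2.82291305e+01,  7.00266589e-02,
        3.11307516e-02, -5.08468156e-05]), 'ee_pos': array([ 145.96246409, -555.46071009,  221.41304771]), 'tcp_rot': array([-3.11370264e+00, -4.02114297e-01, -1.96528211e-05]), 'ft_force': array([-0.771075  , -0.18940431, -0.4595585 ]), 'wrist_torque': array([ 0.04089738, -0.01580474,  0.03130987]), 'grip_force': 0.0, 'width': 0.9953495143111663}
```

View pics/top0b.png

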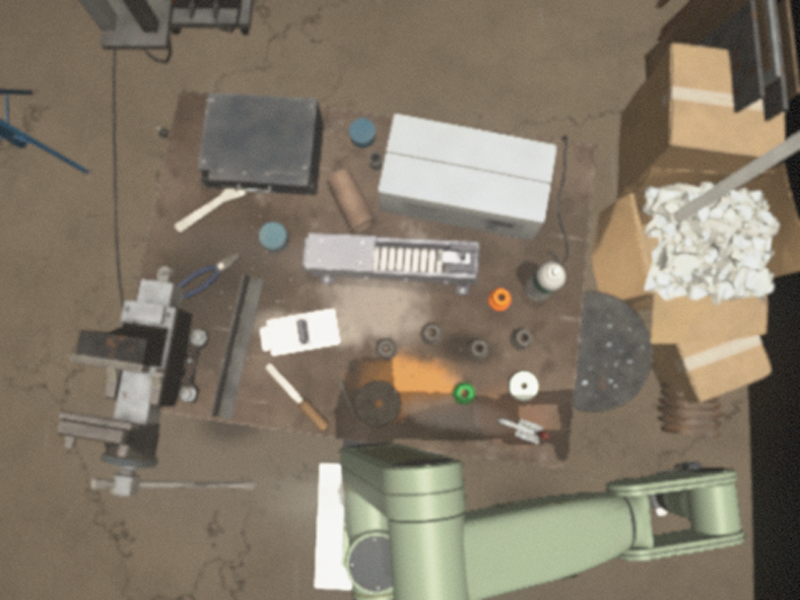

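View pics/scene0b.png

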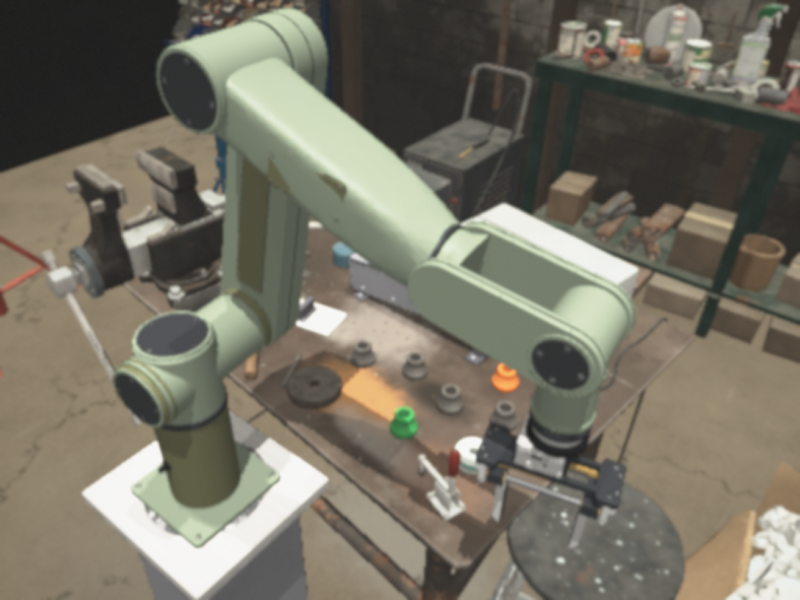

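Run:
```python
from h import *
f=load('top0'); im=f['pixels']
c=im[135:260,160:370]; cv2.imwrite('pics/c1.png',cv2.resize(c,None,fx=3.8,fy=3.8,interpolation=cv2.INTER_CUBIC))
for n,(u,v) in dict(f1=(386,347),f2=(432,332),f3=(479,348),f4=(522,338)).items():
    print(n,atz(f,u*.64,v*.64,44).round(1))
```

```text
f1 [433.5   1.6  44. ]
f2 [ 473.5 -110.3   44. ]
f3 [ 437.1 -226.7   44. ]
f4 [ 464.5 -332.9   44. ]
```

View pics/c1.png

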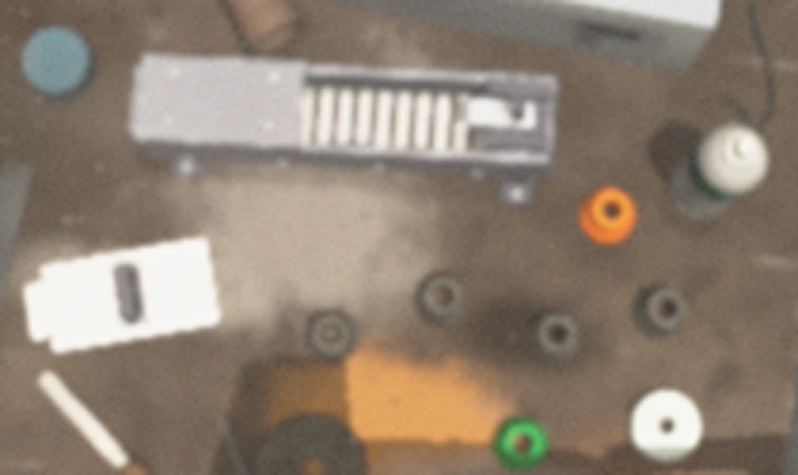

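```bash
cat >> h.py <<'E'
import json
def getcmd(): d=json.load(open('cmd.json')); return np.array(d['p']),R.from_rotvec(d['r'])
def setcmd(p,r): json.dump(dict(p=list(map(float,p)),r=list(map(float,r.as_rotvec()))),open('cmd.json','w'))
def down(yaw_y,tilt=0):
    """tool down, tool y along world yaw_y; tilt about tool x (lane: z square to slope)"""
    y=np.array([np.cos(yaw_y),np.sin(yaw_y),0]); z=np.array([0,0,-1.]); x=np.cross(y,z)
    return R.from_matrix(np.stack([x,y,z],1))*R.from_rotvec([tilt,0,0])
def plan(wps,v=55,w=9.5):
    """wps: list of (pos,R,opening,extra_rows[,v]); prints call lists of <=10 rows and stores end pose"""
    p,r=getcmd(); rows=[]
    for wp in wps:
        P,Q,o,ex=wp[:4]; vv=wp[4] if len(wp)>4 else v
        P=np.array(P,float); d=(r.inv()*Q).as_rotvec()
        n=max(int(np.ceil(np.linalg.norm(P-p)/vv)),int(np.ceil(np.degrees(np.linalg.norm(d))/w)),0)
        for i in range(1,n+1): rows.append((p+(P-p)*i/n,r*R.from_rotvec(d*i/n),o))
        rows+= [(P,Q,o)]*ex; p,r=P,Q
    p,r=getcmd()
    for k in range(0,len(rows),10):
        out=[]
        for P,Q,o in rows[k:k+10]:
            s=np.round(r.inv().apply(P-p)/500,3); t=np.round((r.inv()*Q).as_rotvec()/(np.pi/2),3)
            out.append([float(x)+0. for x in s]+[float(x)+0. for x in t]+[o])
        print(json.dumps(out).replace(' ',''))
        p,r=p+r.apply(s*500),r*R.from_rotvec(t*np.pi/2)
    setcmd(p,r)
def state():
    o=env.get_obs(); print('t',round(o['time'],2),'tcp',o['ee_pos'].round(1),o['tcp_rot'].round(4),'F',o['ft_force'].round(1),'w',round(o['width'],3),'g',round(o['grip_force'],1)); return o
E
python3 - <<'E'
from h import *
f=load('top0')
P=lambda a,b,z:atz(f,160+a/3.8,135+b/3.8,z)
for z in (125,):
    for q in [(303,63),(303,148),(555,75),(550,163),(140,57),(130,138),(518,113),(385,115)]: print(q,P(*q,z).round(1))
for q in [(40,265),(207,237),(218,322),(52,352),(130,293)]: print(q,P(*q,4).round(1))
setcmd([146.03,-556.15,222.447],R.from_rotvec(env.get_obs()['tcp_rot']))
yaw=np.pi/2+0.03
plan([([400,-380,420],down(yaw),1,0),([520,-60,470],down(yaw),1,3)])
E
```

```text
(303, 63) [688.8  34.8 125. ]
(303, 148) [603.8  31.8 125. ]
(555, 75) [ 684.  -212.8  125. ]
(550, 163) [ 595.8 -208.7  125. ]
(140, 57) [690.5 195.  125. ]
(130, 138) [609.1 200.4 125. ]
(518, 113) [ 644.7 -176.9  125. ]
(385, 115) [638.9 -47.  125. ]
(40, 265) [497.1 307.6   4. ]
(207, 237) [531.4 134.8   4. ]
(218, 322) [442.9 119.6   4. ]
(52, 352) [407.  289.8   4. ]
(130, 293) [470.5 212.2   4. ]
[[0.032,-0.012,-0.022,0.0,0.0,-0.103,1],[0.065,-0.024,-0.044,0.0,0.0,-0.206,1],[0.097,-0.035,-0.066,0.0,0.0,-0.309,1],[0.129,-0.047,-0.088,0.0,0.0,-0.412,1],[0.161,-0.059,-0.11,0.0,-0.001,-0.515,1],[0.194,-0.071,-0.132,0.0,-0.001,-0.619,1],[0.226,-0.083,-0.153,0.0,-0.001,-0.722,1],[0.258,-0.094,-0.175,0.0,-0.001,-0.825,1],[0.29,-0.106,-0.197,0.0,-0.001,-0.928,1],[0.323,-0.118,-0.219,0.0,-0.001,-1.031,1]]
[[0.01,0.033,-0.022,0.0,0.0,-0.103,1],[0.02,0.065,-0.044,0.0,0.0,-0.206,1],[0.031,0.098,-0.066,0.0,0.0,-0.309,1],[0.041,0.131,-0.088,0.0,0.0,-0.412,1],[0.051,0.164,-0.11,0.0,-0.001,-0.515,1],[0.061,0.196,-0.132,0.0,-0.001,-0.618,1],[0.071,0.229,-0.154,0.0,-0.001,-0.721,1],[0.082,0.262,-0.176,0.0,-0.001,-0.825,1],[0.159,0.322,-0.19,0.0,-0.001,-0.825,1],[0.235,0.382,-0.204,0.0,-0.001,-0.825,1]]
[[-0.037,0.091,-0.015,0.0,0.0,0.0,1],[-0.074,0.181,-0.029,0.0,0.0,0.0,1],[-0.111,0.272,-0.043,0.0,0.0,0.0,1],[-0.149,0.362,-0.057,0.0,0.0,0.0,1],[-0.186,0.452,-0.072,0.0,0.0,0.0,1],[-0.186,0.452,-0.072,0.0,0.0,0.0,1],[-0.186,0.452,-0.072,0.0,0.0,0.0,1],[-0.186,0.452,-0.072,0.0,0.0,0.0,1]]
```

Run:
```python
from h import *
setcmd([146.03,-556.15,222.447],R.from_rotvec(env.get_obs()['tcp_rot']))
yaw=-np.pi/2-0.02
plan([([400,-380,420],down(yaw),1,0),([520,-60,470],down(yaw),1,3)])
```

```text
[[0.083,-0.03,-0.056,0.0,0.0,0.025,1],[0.166,-0.061,-0.113,0.0,0.0,0.05,1],[0.249,-0.091,-0.169,-0.001,0.0,0.076,1],[0.332,-0.121,-0.225,-0.001,0.0,0.101,1],[0.415,-0.152,-0.282,-0.001,0.0,0.126,1],[0.498,-0.182,-0.338,-0.001,0.0,0.151,1],[0.581,-0.212,-0.395,-0.001,0.0,0.176,1],[0.637,-0.292,-0.409,-0.001,0.0,0.176,1],[0.694,-0.372,-0.423,-0.001,0.0,0.176,1],[0.75,-0.452,-0.437,-0.001,0.0,0.176,1]]
[[0.033,-0.092,-0.014,0.0,0.0,0.0,1],[0.065,-0.184,-0.028,0.0,0.0,0.0,1],[0.098,-0.276,-0.043,0.0,0.0,0.0,1],[0.13,-0.368,-0.057,0.0,0.0,0.0,1],[0.13,-0.368,-0.057,0.0,0.0,0.0,1],[0.13,-0.368,-0.057,0.0,0.0,0.0,1],[0.13,-0.368,-0.057,0.0,0.0,0.0,1]]
```

Emit:
{"op": "apply_moves", "data": {
  "moves": [
    [0.083,-0.03,-0.056,0,0,0.025,1],
    [0.166,-0.061,-0.113,0,0,0.05,1],
    [0.249,-0.091,-0.169,-0.001,0,0.076,1],
    [0.332,-0.121,-0.225,-0.001,0,0.101,1],
    [0.415,-0.152,-0.282,-0.001,0,0.126,1],
    [0.498,-0.182,-0.338,-0.001,0,0.151,1],
    [0.581,-0.212,-0.395,-0.001,0,0.176,1],
    [0.637,-0.292,-0.409,-0.001,0,0.176,1],
    [0.694,-0.372,-0.423,-0.001,0,0.176,1],
    [0.75,-0.452,-0.437,-0.001,0,0.176,1]
  ]
}}

```text
time: 1.35
ee_pos: [451.6, -240.7, 440.6]
tcp_rot: [3.141, -0.031, -0.001]
ft_force: [0.3, -0.3, -0.3]
width: 1.0
grip_force: 0.0
```

Emit:
{"op": "apply_moves", "data": {
  "moves": [
    [0.033,-0.092,-0.014,0,0,0,1],
    [0.065,-0.184,-0.028,0,0,0,1],
    [0.098,-0.276,-0.043,0,0,0,1],
    [0.13,-0.368,-0.057,0,0,0,1],
    [0.13,-0.368,-0.057,0,0,0,1],
    [0.13,-0.368,-0.057,0,0,0,1],
    [0.13,-0.368,-0.057,0,0,0,1]
  ]
}}

```text
time: 2.22
ee_pos: [519.5, -60.8, 468.6]
tcp_rot: [3.14, -0.034, -0.001]
ft_force: [-0.3, -0.2, 0.3]
width: 1.0
grip_force: 0.0
```

Run:
```python
from h import *
state(); print(getcmd()[0],getcmd()[1].as_rotvec())
f=grab('wrist','w1'); print(ray(f,256,192)); cv2.imwrite('pics/w1b.png',cv2.resize(f['pixels'],(800,600),interpolation=cv2.INTER_CUBIC))
```

```text
t 2.23 tcp [519.5 -60.8 468.6] [ 3.1397e+00 -3.4100e-02 -1.3000e-03] F [-0.3 -0.2  0.3] w 1.0 g 0.0
[519.96019266 -60.05950648 470.0840873 ] [-3.14098029e+00  3.07747599e-02  1.05330498e-04]
(array([604.73509753, -62.80960098, 630.57538144]), array([-0.28255852,  0.0183776 , -0.95918898]))
```

View pics/w1b.png

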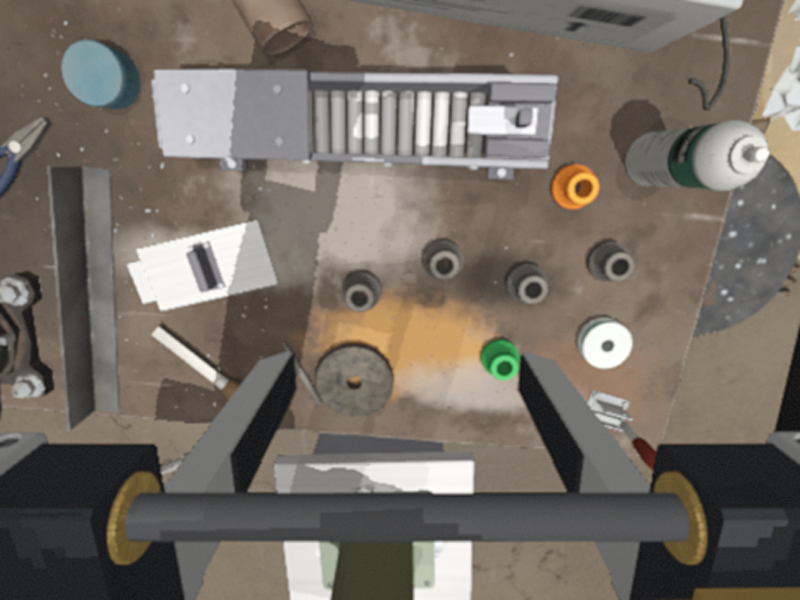

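Run:
```python
from h import *
yaw=-np.pi/2-0.02
plan([([610,-110,340],down(yaw),1,3)])
```

```text
[[0.046,0.024,0.065,0.0,0.0,0.0,1],[0.091,0.048,0.13,0.0,0.0,0.0,1],[0.137,0.072,0.195,0.0,0.0,0.0,1],[0.182,0.096,0.26,0.0,0.0,0.0,1],[0.182,0.096,0.26,0.0,0.0,0.0,1],[0.182,0.096,0.26,0.0,0.0,0.0,1],[0.182,0.096,0.26,0.0,0.0,0.0,1]]
```

Emit:
{"op": "apply_moves", "data": {
  "moves": [
    [0.046,0.024,0.065,0,0,0,1],
    [0.091,0.048,0.13,0,0,0,1],
    [0.137,0.072,0.195,0,0,0,1],
    [0.182,0.096,0.26,0,0,0,1],
    [0.182,0.096,0.26,0,0,0,1],
    [0.182,0.096,0.26,0,0,0,1],
    [0.182,0.096,0.26,0,0,0,1]
  ]
}}

```text
time: 3.15
ee_pos: [610.2, -109.7, 342.0]
tcp_rot: [3.139, -0.031, 0.006]
ft_force: [-0.5, 0.2, -0.3]
width: 1.001
grip_force: 0.0
```

Run:
```python
from h import *
state()
f=grab('wrist','w2'); print(ray(f,256,192),f['fx'],f['k1'])
cv2.imwrite('pics/w2b.png',cv2.resize(f['pixels'],(800,600),interpolation=cv2.INTER_CUBIC))
g=load('w1')['pixels']; cv2.imwrite('pics/w1c.png',cv2.resize(g[30:120,90:370],None,fx=2.857,fy=2.857,interpolation=cv2.INTER_CUBIC))
```

```text
t 3.15 tcp [ 610.2 -109.7  342. ] [ 3.1387 -0.031   0.0065] F [-0.5  0.2 -0.3] w 1.001 g 0.0
(array([ 694.65012665, -111.34472154,  504.35631719]), array([-0.27782561,  0.01678681, -0.96059965])) 297.36768011316155 -0.009530410736429734
```

View pics/w2b.png

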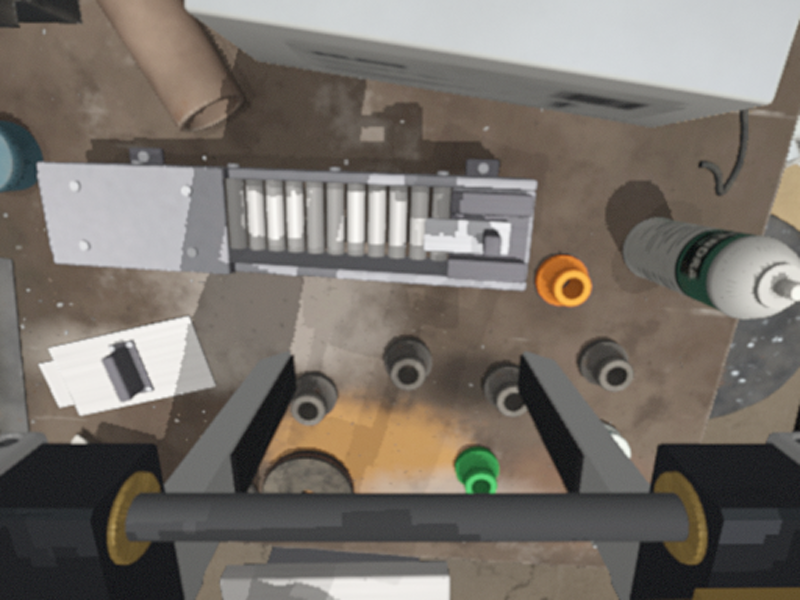

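View pics/w1c.png

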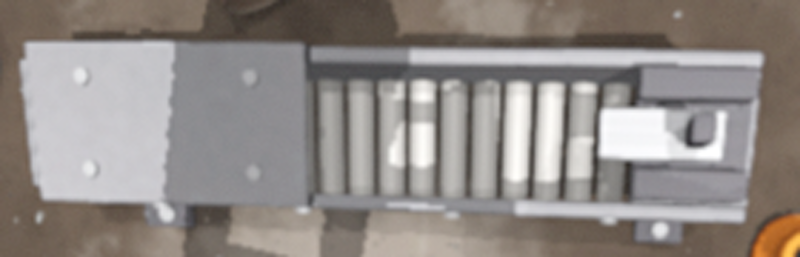

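```bash
cat > fit.py <<'E'
from h import *
from scipy.optimize import least_squares
f1,f2=load('w1'),load('w2')
a=lambda u,v:(90+u/2.857,30+v/2.857); b=lambda u,v:(u*.64,v*.64)
obs=[('ef',f1,a(763,53)),('en',f1,a(745,220)),('hf',f1,a(304,43)),('hn',f1,a(307,205)),('k',f1,a(703,122)),
     ('ef',f2,b(537,181)),('en',f2,b(526,289)),('hf',f2,b(228,166)),('hn',f2,b(230,272)),('k',f2,b(492,238))]
def frame(yaw,s=0.14):
    yl=np.array([-np.sin(yaw)*np.cos(s),np.cos(yaw)*np.cos(s),-np.sin(s)]); x=np.array([np.cos(yaw),np.sin(yaw),0]); return np.stack([x,yl,np.cross(x,yl)],1)
def res(q):
    o=q[:3]; F=frame(q[3]); hh,yk=q[4:6]
    pts=dict(ef=(43,-153,0),en=(-43,-153,0),hf=(43,90,hh),hn=(-43,90,hh),k=(0,-yk,55))
    r=[proj(f,o+F@np.array(pts[n],float))[0]-np.array(p) for n,f,p in obs]
    return np.ravel(r)
if __name__=='__main__':
    s=least_squares(res,[645,-50,125,0.02,12,118])
    print(s.x.round(4)); print(res(s.x).reshape(-1,2).round(2))
    # fitting tops
    for u,v in [(314,410),(408,375),(513,400),(619,374)]: print('fit w2',atz(f2,u*.64,v*.64,44).round(1))
    for u,v in [(360,297),(444,265),(531,289),(619,266)]: print('fit w1',atz(f1,u*.64,v*.64,44).round(1))
    print('handle top',atz(f1,204*.64,265*.64,38))
    for u,v in [(138,250),(258,222),(277,285),(161,310)]: print('cov',atz(f1,u*.64,v*.64,4).round(1))
E
python3 fit.py
```

```text
[ 6.489686e+02 -5.796510e+01  1.166336e+02 -5.500000e-02  1.890530e+01
  1.206091e+02]
[[-0.02 -0.61]
 [-0.53  0.  ]
 [ 1.49 -1.42]
 [ 1.69 -0.26]
 [-0.09  1.41]
 [-0.03 -1.87]
 [-0.78 -1.21]
 [-2.22 -0.01]
 [ 1.27  0.28]
 [-0.13  2.96]]
fit w2 [436.3  -5.1  44. ]
fit w2 [ 476.8 -110.1   44. ]
fit w2 [ 444.3 -225.4   44. ]
fit w2 [ 473.4 -339.2   44. ]
fit w1 [437.1   0.9  44. ]
fit w1 [ 477.7 -109.3   44. ]
fit w1 [ 443.4 -223.3   44. ]
fit w1 [ 471.9 -335.3   44. ]
handle top [482.89818236 202.54076715  38.        ]
cov [498.6 305.2   4. ]
cov [533.  136.8   4. ]
cov [445.4 120.    4. ]
cov [412.3 288.4   4. ]
```

Run:
```python
from h import *
f2=load('w2');g=f2['pixels']; cv2.imwrite('pics/w2c.png',cv2.resize(g[98:192,140:352],None,fx=3.77,fy=3.77,interpolation=cv2.INTER_CUBIC))
```

```text
(no output)
```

View pics/w2c.png

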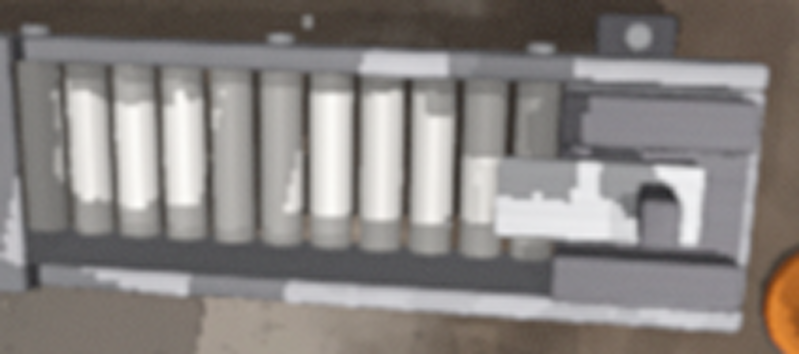

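```bash
python3 - <<'E'
import re
s=open('fit.py').read()
i=s.index("obs=");j=s.index("def frame")
s=s[:i]+"""c=lambda u,v:(140+u/3.77,98+v/3.77)
obs=[('ef',f1,a(763,53)),('en',f1,a(745,220)),('hf',f1,a(304,43)),('hn',f1,a(307,205)),('k',f1,a(703,119)),
     ('ef',f2,c(768,65)),('en',f2,c(741,331)),('hf',f2,c(17,34)),('hn',f2,c(25,290)),('k',f2,c(660,222))]
"""+s[j:]
open('fit.py','w').write(s)
E
python3 fit.py | head -12
```

```text
[ 6.484090e+02 -5.567900e+01  1.255210e+02 -5.360000e-02  1.007770e+01
  1.213031e+02]
[[ 0.27 -1.4 ]
 [-0.31  0.32]
 [ 0.79 -0.89]
 [ 1.1   0.23]
 [ 0.35  2.19]
 [-0.01 -0.72]
 [-0.73  0.06]
 [-1.68 -0.14]
 [ 1.11  0.04]
 [-0.32  0.23]]
```

```bash
cat > fit2.py <<'E'
from fit import *
L=[(43,f2,c(55,39)),(-43,f2,c(45,288)),(43,f2,c(400,51)),(-43,f2,c(400,311)),(43,f1,a(330,47)),(-43,f1,a(330,207))]
def res2(q):
    r=res(q[:6]); r=r.copy(); r[8:10]*=.2
    e=[proj(f,q[:3]+frame(q[3])@np.array([X,yy,0.]))[0]-np.array(p) for (X,f,p),yy in zip(L,q[6:])]
    return np.concatenate([r,np.ravel(e)])
s=least_squares(res2,[648,-55,125,-.05,10,121]+[80]*6,loss='soft_l1')
print(s.x.round(3)); print(res2(s.x).reshape(-1,2).round(2))
for z in (125,):
  q=least_squares(lambda p:res2(np.r_[p[:2],z,p[2:]]),np.delete(s.x,2)).x; print(q.round(3))
np.save('seat.npy',np.r_[s.x[:4]])
E
python3 fit2.py
```

```text
[ 6.47717e+02 -5.59030e+01  1.24605e+02 -5.30000e-02  1.19520e+01
  1.21539e+02  8.02970e+01  8.99640e+01 -3.72970e+01 -3.91790e+01
  8.03150e+01  8.20120e+01]
[[ 0.18 -0.88]
 [-0.33  0.68]
 [ 0.65 -0.47]
 [ 1.02  0.71]
 [ 0.1   0.54]
 [-0.08 -0.25]
 [-0.72  0.3 ]
 [-1.95  0.5 ]
 [ 0.92  0.76]
 [-0.05  0.65]
 [ 0.02 -0.57]
 [ 0.04 -0.64]
 [ 0.01 -0.34]
 [ 0.03 -0.43]
 [ 0.   -0.36]
 [-0.01  0.24]]
[ 6.47753e+02 -5.57870e+01 -5.30000e-02  1.07730e+01  1.21574e+02
  8.00380e+01  8.96660e+01 -3.74190e+01 -3.93290e+01  8.01350e+01
  8.18000e+01]
```

```bash
cat >> h.py <<'E'
SE=np.array([647.7,-55.9,125.0]); YAW=-0.053
def frame(yaw=YAW,s=0.14):
    yl=np.array([-np.sin(yaw)*np.cos(s),np.cos(yaw)*np.cos(s),-np.sin(s)]); x=np.array([np.cos(yaw),np.sin(yaw),0]); return np.stack([x,yl,np.cross(x,yl)],1)
FR=frame()
def S(x,y,z): return SE+FR@np.array([x,y,z],float)
RL=R.from_matrix(np.stack([FR[:,0],-FR[:,1],-FR[:,2]],1))  # tool square to slope, tool y up the lane
def Sinv(p): return FR.T@(np.array(p)-SE)
E
python3 - <<'E'
from h import *
print(S(0,-121.5,39),RL.as_rotvec())
plan([(S(0,-121.5,39+60),RL,0.45,0),(S(0,-121.5,39+5),RL,0.45,2)])
E
```

```text
[ 641.61478954 -170.60776623  180.57291228] [ 3.00058282 -0.07953406 -0.0055765 ]
[[0.022,0.035,0.067,-0.03,0.0,0.007,0.45],[0.044,0.069,0.133,-0.06,-0.001,0.014,0.45],[0.066,0.104,0.2,-0.089,-0.001,0.021,0.45],[0.066,0.119,0.309,-0.089,-0.001,0.021,0.45],[0.066,0.119,0.309,-0.089,-0.001,0.021,0.45],[0.066,0.119,0.309,-0.089,-0.001,0.021,0.45]]
```

Emit:
{"op": "apply_moves", "data": {
  "moves": [
    [0.022,0.035,0.067,-0.03,0,0.007,0.45],
    [0.044,0.069,0.133,-0.06,-0.001,0.014,0.45],
    [0.066,0.104,0.2,-0.089,-0.001,0.021,0.45],
    [0.066,0.11,0.24,-0.089,-0.001,0.021,0.45],
    [0.066,0.119,0.309,-0.089,-0.001,0.021,0.45],
    [0.066,0.119,0.309,-0.089,-0.001,0.021,0.45],
    [0.066,0.119,0.309,-0.089,-0.001,0.021,0.45]
  ]
}}

```text
time: 4.08
ee_pos: [642.6, -170.0, 187.0]
tcp_rot: [2.999, -0.079, 0.0]
ft_force: [0.3, 0.1, 0.3]
width: 0.451
grip_force: 0.0
```

Emit:
{"op": "apply_moves", "data": {
  "moves": [
    [0,0,0,0,0,0,0.3],
    [0,0,0,0,0,0,0.2],
    [0,0,0,0,0,0,0.15],
    [0,0,0,0,0,0,0.1],
    [0,0,0,0,0,0,0.1],
    [0,0,0,0,0,0,0.1]
  ],
  "grip_force": 8
}}

```text
time: 4.82
ee_pos: [642.1, -169.8, 185.3]
tcp_rot: [2.999, -0.079, -0.003]
ft_force: [0.2, 1.3, 2.4]
width: 0.126
grip_force: 8.0
```

Run:
```python
from h import *
o=state(); print(Sinv(o['ee_pos']),Sinv(getcmd()[0]))
f=grab('wrist','w3'); cv2.imwrite('pics/w3b.png',f['pixels'])
```

```text
t 4.83 tcp [ 642.1 -169.8  185.3] [ 2.9993 -0.0792 -0.0032] F [0.2 1.3 2.4] w 0.126 g 8.0
[   0.410912   -121.38524453   43.82460256] [   0.1563645  -121.41858944   44.01318953]
```

View pics/w3b.png

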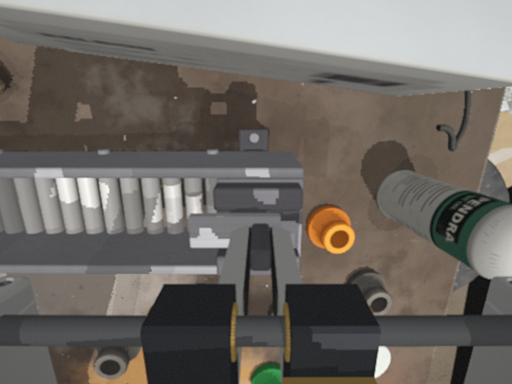

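Emit:
{"op": "apply_moves", "data": {
  "moves": [
    [0,0.01,0,0,0,0,0.1],
    [0,0.02,0,0,0,0,0.1],
    [0,0.03,0,0,0,0,0.1],
    [0,0.038,0,0,0,0,0.1],
    [0,0.042,0,0,0,0,0.1],
    [0,0.042,0,0,0,0,0.1]
  ]
}}

```text
time: 5.62
ee_pos: [641.0, -189.9, 188.1]
tcp_rot: [3.001, -0.079, -0.003]
ft_force: [0.1, 5.0, 6.2]
width: 0.128
grip_force: 8.0
```

Emit:
{"op": "apply_moves", "data": {
  "moves": [
    [0,0.002,0,0,0,0,0.1],
    [0,0.004,0,0,0,0,0.1],
    [0,0.005,0,0,0,0,0.1],
    [0,0.006,0,0,0,0,0.1],
    [0,0.006,0,0,0,0,0.1]
  ]
}}

```text
time: 6.25
ee_pos: [641.0, -190.1, 188.1]
tcp_rot: [3.005, -0.078, -0.004]
ft_force: [-0.0, 10.0, 5.6]
width: 0.125
grip_force: 8.0
```

Run:
```python
from h import *
p,r=getcmd(); setcmd(p+r.apply([0,24,0]),r)
o=state(); print(Sinv(o['ee_pos']),Sinv(getcmd()[0]))
```

```text
t 6.25 tcp [ 641.  -190.1  188.1] [ 3.0054 -0.0777 -0.0036] F [-0.  10.   5.6] w 0.125 g 8.0
[   0.40108921 -141.89603001   43.69331843] [   0.16407831 -145.41858302   43.99742358]
```

```bash
sed -i 's/^SE=.*YAW=-0.053$/YAW=-0.053; SE=np.array([647.7,-55.9,125.0])/' h.py; sed -i 's/^FR=frame()/FR=frame(); SE=SE+FR@np.array([0,1.8,0])/' h.py
cat >> h.py <<'E'
W1=(np.array([519.96,-60.06,470.08]),R.from_rotvec([-3.14098029e+00,3.07747599e-02,1.05e-04]))
FPX=[(360,291),(444,259),(530,283),(613,261)]  # body centres, 800px picture w1
TOP=[(360,297),(444,265),(531,289),(619,266)]
def track(fn):
    f=grab('wrist',fn); g=load('w1')
    for i,((u,v),(a,b)) in enumerate(zip(FPX,TOP)):
        u,v=int(u*.64),int(v*.64); T=g['pixels'][v-18:v+19,u-16:u+17]; y0,x0=max(v-60,0),u-60
        m=cv2.matchTemplate(f['pixels'][y0:v+61,x0:u+61],T,cv2.TM_CCOEFF_NORMED); _,s,_,l=cv2.minMaxLoc(m)
        du,dv=x0+l[0]+16-u,y0+l[1]+18-v
        print(i+1,'score',round(s,2),'d',du,dv,atz(f,a*.64+du,b*.64+dv,44).round(1))
    return f
E
python3 - <<'E'
from h import *
p,r=getcmd()
plan([(p,r,0.3,2),(p+r.apply([0,0,-70]),r,0.6,0),(W1[0],W1[1],0.85,3)])
E
```

```text
[[0.0,0.0,0.0,0.0,0.0,0.0,0.3],[0.0,0.0,0.0,0.0,0.0,0.0,0.3],[0.0,0.0,-0.07,0.0,0.0,0.0,0.6],[0.0,0.0,-0.14,0.0,0.0,0.0,0.6],[-0.051,-0.035,-0.23,0.018,0.0,-0.004,0.85],[-0.102,-0.069,-0.321,0.036,0.0,-0.008,0.85],[-0.153,-0.104,-0.411,0.053,0.001,-0.013,0.85],[-0.204,-0.139,-0.502,0.071,0.001,-0.017,0.85],[-0.255,-0.173,-0.592,0.089,0.001,-0.021,0.85],[-0.255,-0.173,-0.592,0.089,0.001,-0.021,0.85]]
[[0.0,0.0,0.0,0.0,0.0,0.0,0.85],[0.0,0.0,0.0,0.0,0.0,0.0,0.85]]
```

Emit:
{"op": "apply_moves", "data": {
  "moves": [
    [0,0,0,0,0,0,0.3],
    [0,0,0,0,0,0,0.3],
    [0,0,-0.07,0,0,0,0.6],
    [0,0,-0.14,0,0,0,0.6],
    [-0.051,-0.035,-0.23,0.018,0,-0.004,0.85],
    [-0.102,-0.069,-0.321,0.036,0,-0.008,0.85],
    [-0.153,-0.104,-0.411,0.053,0.001,-0.013,0.85],
    [-0.204,-0.139,-0.502,0.071,0.001,-0.017,0.85],
    [-0.255,-0.173,-0.592,0.089,0.001,-0.021,0.85],
    [-0.255,-0.173,-0.592,0.089,0.001,-0.021,0.85]
  ]
}}

```text
time: 7.5
ee_pos: [519.8, -60.0, 474.2]
tcp_rot: [3.136, -0.031, 0.015]
ft_force: [-0.2, -0.8, 0.7]
width: 0.851
grip_force: 0.0
```

Emit:
{"op": "apply_moves", "data": {
  "moves": [
    [0,0,0,0,0,0,0.85],
    [0,0,0,0,0,0,0.85],
    [0,0,0,0,0,0,0.85]
  ]
}}

```text
time: 7.88
ee_pos: [519.7, -60.2, 466.8]
tcp_rot: [3.141, -0.032, -0.006]
ft_force: [-0.1, 0.4, -0.1]
width: 0.85
grip_force: 0.0
```

Run:
```python
from h import *
state(); f=track('w4'); g=load('w1')
print(f['tvec']-g['tvec'],f['rvec']-g['rvec'])
c=f['pixels'][30:215,85:425]; cv2.imwrite('pics/w4b.png',cv2.resize(c,None,fx=2.35,fy=2.35,interpolation=cv2.INTER_CUBIC))
```

```text
t 7.88 tcp [519.7 -60.2 466.8] [ 3.1407 -0.0319 -0.0056] F [-0.1  0.4 -0.1] w 0.85 g 0.0
1 score 0.99 d 0 0 [436.6   1.6  44. ]
2 score 0.96 d 0 0 [ 477.3 -108.3   44. ]
3 score 0.98 d 1 0 [ 443.2 -224.    44. ]
4 score 0.99 d 1 0 [ 471.8 -335.6   44. ]
[ 0.2874771  -0.97187297 -0.65898167] [-0.00031134 -0.00271858  0.00328922]
```

View pics/w4b.png

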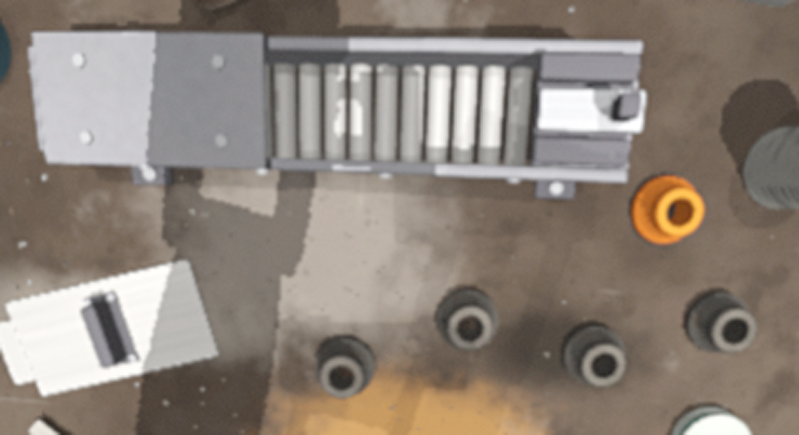

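```bash
cat >> h.py <<'E'
RV=down(-np.pi/2+YAW)
def pick(x,y,z=46): plan([([x,y,110],RV,0.85,0),([x,y,z],RV,0.85,3,35),([x,y,z],RV,0.3,5),([x,y,230],RV,0.3,0)])
def place(yy=-15,zz=-10):
    plan([(S(0,yy,110),RL,0.3,0),(S(0,yy,zz+8),RL,0.3,1,45),(S(0,yy,zz),RL,0.3,2,10),(S(0,yy,zz),RL,0.6,3)])
def leave(yy=-15,zz=-10): plan([(S(0,yy,zz+30),RL,0.6,0,15),(S(0,yy,120),RL,0.85,0),(W1[0],W1[1],0.85,5)])
E
python3 - <<'E'
from h import *
f=load('w4')
P=[atz(f,85+u/2.35,30+v/2.35,44).round(1) for u,v in [(341,377),(469,327),(600,364),(734,329)]]
print(P)
pick(P[0][0],P[0][1]); print(); place(); print(); leave()
E
```

```text
[array([435.8,   2.2,  44. ]), array([ 478.2, -109.1,   44. ]), array([ 443.3, -222.9,   44. ]), array([ 472.2, -335.9,   44. ])]
[[-0.024,-0.017,0.103,0.0,0.0,0.003,0.85],[-0.049,-0.035,0.206,0.0,0.0,0.006,0.85],[-0.073,-0.052,0.309,0.0,0.0,0.009,0.85],[-0.097,-0.069,0.411,0.0,0.0,0.012,0.85],[-0.122,-0.087,0.514,0.0,0.0,0.015,0.85],[-0.146,-0.104,0.617,0.0,0.0,0.018,0.85],[-0.17,-0.121,0.72,0.0,0.0,0.021,0.85],[-0.17,-0.121,0.784,0.0,0.0,0.021,0.85],[-0.17,-0.121,0.848,0.0,0.0,0.021,0.85],[-0.17,-0.121,0.848,0.0,0.0,0.021,0.85]]
[[0.0,0.0,0.0,0.0,0.0,0.0,0.85],[0.0,0.0,0.0,0.0,0.0,0.0,0.85],[0.0,0.0,0.0,0.0,0.0,0.0,0.3],[0.0,0.0,0.0,0.0,0.0,0.0,0.3],[0.0,0.0,0.0,0.0,0.0,0.0,0.3],[0.0,0.0,0.0,0.0,0.0,0.0,0.3],[0.0,0.0,0.0,0.0,0.0,0.0,0.3],[0.0,0.0,-0.092,0.0,0.0,0.0,0.3],[0.0,0.0,-0.184,0.0,0.0,0.0,0.3],[0.0,0.0,-0.276,0.0,0.0,0.0,0.3]]
[[0.0,0.0,-0.092,0.0,0.0,0.0,0.3]]

[[0.107,0.022,-0.003,-0.022,0.0,0.0,0.3],[0.215,0.044,-0.006,-0.045,0.0,0.0,0.3],[0.322,0.067,-0.009,-0.067,0.0,0.0,0.3],[0.429,0.089,-0.012,-0.089,0.0,0.0,0.3],[0.429,0.099,0.062,-0.089,0.0,0.0,0.3],[0.429,0.11,0.
[... 161 characters left out ...]
9,0.0,0.0,0.3]]
[[0.0,0.0,0.0,0.0,0.0,0.0,0.3],[0.0,0.0,0.0,0.0,0.0,0.0,0.6],[0.0,0.0,0.0,0.0,0.0,0.0,0.6],[0.0,0.0,0.0,0.0,0.0,0.0,0.6]]

[[0.0,0.0,-0.02,0.0,0.0,0.0,0.6],[0.0,0.0,-0.04,0.0,0.0,0.0,0.6],[0.0,0.0,-0.06,0.0,0.0,0.0,0.6],[0.0,0.0,-0.16,0.0,0.0,0.0,0.85],[0.0,0.0,-0.26,0.0,0.0,0.0,0.85],[-0.051,0.018,-0.348,0.017,0.0,-0.004,0.85],[-0.102,0.037,-0.436,0.035,0.001,-0.008,0.85],[-0.153,0.055,-0.524,0.053,0.001,-0.012,0.85],[-0.204,0.073,-0.612,0.071,0.001,-0.017,0.85],[-0.255,0.091,-0.7,0.089,0.001,-0.021,0.85]]
[[0.0,0.0,-0.001,0.0,0.0,0.0,0.85],[0.0,0.0,-0.001,0.0,0.0,0.0,0.85],[0.0,0.0,-0.001,0.0,0.0,0.0,0.85],[0.0,0.0,-0.001,0.0,0.0,0.0,0.85],[0.0,0.0,-0.001,0.0,0.0,0.0,0.85]]
```

Emit:
{"op": "apply_moves", "data": {
  "moves": [
    [-0.024,-0.017,0.103,0,0,0.003,0.85],
    [-0.049,-0.035,0.206,0,0,0.006,0.85],
    [-0.073,-0.052,0.309,0,0,0.009,0.85],
    [-0.097,-0.069,0.411,0,0,0.012,0.85],
    [-0.122,-0.087,0.514,0,0,0.015,0.85],
    [-0.146,-0.104,0.617,0,0,0.018,0.85],
    [-0.17,-0.121,0.72,0,0,0.021,0.85],
    [-0.17,-0.121,0.784,0,0,0.021,0.85],
    [-0.17,-0.121,0.848,0,0,0.021,0.85],
    [-0.17,-0.121,0.848,0,0,0.021,0.85]
  ]
}}

```text
time: 9.18
ee_pos: [433.0, 2.2, 42.4]
tcp_rot: [3.14, -0.083, -0.011]
ft_force: [0.6, 0.2, -0.8]
width: 0.851
grip_force: 0.0
```

Emit:
{"op": "apply_moves", "data": {
  "moves": [
    [0,0,0,0,0,0,0.85],
    [0,0,0,0,0,0,0.3],
    [0,0,0,0,0,0,0.3],
    [0,0,0,0,0,0,0.3],
    [0,0,0,0,0,0,0.3],
    [0,0,0,0,0,0,0.3],
    [0,0,-0.092,0,0,0,0.3],
    [0,0,-0.184,0,0,0,0.3],
    [0,0,-0.276,0,0,0,0.3],
    [0,0,-0.368,0,0,0,0.3]
  ],
  "grip_force": 20
}}

```text
time: 10.42
ee_pos: [435.1, 2.1, 229.6]
tcp_rot: [3.139, -0.083, -0.002]
ft_force: [0.4, -0.9, -3.3]
width: 0.399
grip_force: 20.0
```

Held (width ≈ 37.5 mm, weight felt). Place it.

Emit:
{"op": "apply_moves", "data": {
  "moves": [
    [0.107,0.022,-0.003,-0.022,0,0,0.3],
    [0.215,0.044,-0.006,-0.045,0,0,0.3],
    [0.322,0.067,-0.009,-0.067,0,0,0.3],
    [0.429,0.089,-0.012,-0.089,0,0,0.3],
    [0.429,0.092,0.012,-0.089,0,0,0.3],
    [0.429,0.099,0.062,-0.089,0,0,0.3],
    [0.429,0.11,0.136,-0.089,0,0,0.3],
    [0.429,0.12,0.21,-0.089,0,0,0.3],
    [0.429,0.122,0.226,-0.089,0,0,0.3],
    [0.429,0.122,0.226,-0.089,0,0,0.3]
  ]
}}

```text
time: 11.68
ee_pos: [645.8, -70.1, 115.7]
tcp_rot: [3.0, -0.079, -0.008]
ft_force: [0.1, 0.5, -1.4]
width: 0.396
grip_force: 20.0
```

Run:
```python
from h import *
o=state(); print(Sinv(o['ee_pos']))
f=grab('wrist','w5'); cv2.imwrite('pics/w5b.png',f['pixels'])
```

```text
t 11.68 tcp [645.8 -70.1 115.7] [ 2.9997 -0.079  -0.0078] F [ 0.1  0.5 -1.4] w 0.396 g 20.0
[ -1.18375096 -14.6349168  -11.19860288]
```

View pics/w5b.png

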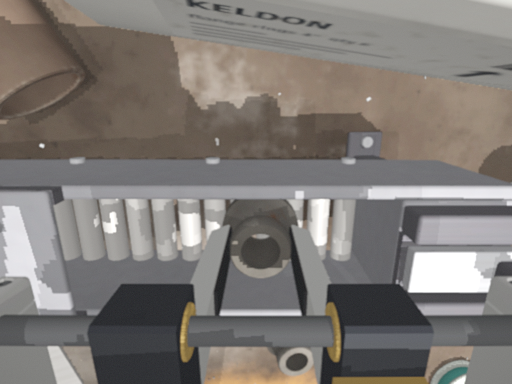

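Emit:
{"op": "apply_moves", "data": {
  "moves": [
    [0,0,0.003,0,0,0,0.3],
    [0,0,0.003,0,0,0,0.3],
    [0,0,0.003,0,0,0,0.5],
    [0,0,0.003,0,0,0,0.6],
    [0,0,0.003,0,0,0,0.6]
  ]
}}

```text
time: 12.35
ee_pos: [647.4, -70.6, 115.1]
tcp_rot: [2.999, -0.079, -0.004]
ft_force: [0.4, -0.0, -0.2]
width: 0.596
grip_force: 0.1
```

Emit:
{"op": "apply_moves", "data": {
  "moves": [
    [0,0,-0.023,0,0,0,0.6],
    [0,0,-0.043,0,0,0,0.6],
    [0,0,-0.063,0,0,0,0.6],
    [0,0,-0.163,0,0,0,0.85],
    [0,0,-0.263,0,0,0,0.85],
    [-0.051,0.018,-0.351,0.017,0,-0.004,0.85],
    [-0.102,0.037,-0.439,0.035,0.001,-0.008,0.85],
    [-0.153,0.055,-0.527,0.053,0.001,-0.012,0.85],
    [-0.204,0.073,-0.615,0.071,0.001,-0.017,0.85],
    [-0.255,0.091,-0.704,0.089,0.001,-0.021,0.85]
  ]
}}

```text
time: 13.6
ee_pos: [518.5, -59.2, 471.9]
tcp_rot: [3.14, -0.03, 0.001]
ft_force: [0.3, -1.2, 0.1]
width: 0.847
grip_force: 0.0
```

Emit:
{"op": "apply_moves", "data": {
  "moves": [
    [0,0,0,0,0,0,0.85],
    [0,0,0,0,0,0,0.85],
    [0,0,0,0,0,0,0.85],
    [0,0,0,0,0,0,0.85]
  ]
}}

```text
time: 14.1
ee_pos: [519.7, -59.1, 467.4]
tcp_rot: [3.141, -0.03, -0.006]
ft_force: [0.0, 0.2, -0.2]
width: 0.853
grip_force: 0.0
```

Run:
```python
from h import *
state(); setcmd(*W1); f=track('w6'); g=load('w1')
def op(n,f):  # rollers opening similarity to w4
    a=f['pixels'][55:100,195:325].astype(float); b=load('w4')['pixels'][55:100,195:325].astype(float); d=np.abs(a-b).mean(2); print(n,'opening diff',d.mean().round(1),d.max(0).reshape(-1,10).mean(1).round(0))
op('w6',f)
pick(478.0,-109.1); print(); place()
```

```text
t 14.1 tcp [519.7 -59.1 467.4] [ 3.1409 -0.0301 -0.0065] F [ 0.   0.2 -0.2] w 0.853 g 0.0
1 score 0.7 d 1 -1 [438.2   0.6  44. ]
2 score 0.97 d 1 0 [ 476.9 -109.2   44. ]
3 score 0.99 d 1 0 [ 443. -223.   44.]
4 score 0.99 d 1 0 [ 471.7 -334.7   44. ]
w6 opening diff 15.0 [26. 23. 23. 34. 32. 26. 28. 34. 42. 44. 40. 34. 17.]
[[-0.012,0.014,0.103,0.0,0.0,0.003,0.85],[-0.023,0.029,0.206,0.0,0.0,0.006,0.85],[-0.035,0.043,0.309,0.0,0.0,0.009,0.85],[-0.047,0.057,0.411,0.0,0.0,0.012,0.85],[-0.059,0.071,0.514,0.0,0.0,0.015,0.85],[-0.07,0.086,0.617,0.0,0.0,0.018,0.85],[-0.082,0.1,0.72,0.0,0.0,0.021,0.85],[-0.082,0.1,0.784,0.0,0.0,0.021,0.85],[-0.082,0.1,0.848,0.0,0.0,0.021,0.85],[-0.082,0.1,0.848,0.0,0.0,0.021,0.85]]
[[0.0,0.0,0.0,0.0,0.0,0.0,0.85],[0.0,0.0,0.0,0.0,0.0,0.0,0.85],[0.0,0.0,0.0,0.0,0.0,0.0,0.3],[0.0,0.0,0.0,0.0,0.0,0.0,0.3],[0.0,0.0,0.0,0.0,0.0,0.0,0.3],[0.0,0.0,0.0,0.0,0.0,0.0,0.3],[0.0,0.0,0.0,0.0,0.0,0.0,0.3],[0.0,0.0,-0.092,0.0,0.0,0.0,0.3],[0.0,0.0,-0.184,0.0,0.0,0.0,0.3],[0.0,0.0,-0.276,0.0,0.0,0.0,0.3]]
[[0.0,0.0,-0.092,0.0,0.0,0.0,0.3]]

[[0.083,-0.032,-0.003,-0.022,0.0,0.0,0.3],[0.167,-0.064,-0.006,-0.045,0.0,0.0,0.3],[0.25,-0.097,-0.009,-0.067,0.0,0.0,0.3],[0.333,-0.129,-0.011,-0.089,0.0,0.0,0.3],[0.333,-0.118,0.063,-0.089,0.0,0.0,0.3],[0.333,-0.108,0.136,-0.089,0.0,0.0,0.3],[0.333,-0.097,0.21,-0.089,0.0,0.0,0.3],[0.333,-0.097,0.21,-0.089,0.0,0.0,0.3],[0.333,-0.095,0.226,-0.089,0.0,0.0,0.3],[0.333,-0.095,0.226,-0.089,0.0,0.0,0.3]]
[[0.0,0.0,0.0,0.0,0.0,0.0,0.3],[0.0,0.0,0.0,0.0,0.0,0.0,0.6],[0.0,0.0,0.0,0.0,0.0,0.0,0.6],[0.0,0.0,0.0,0.0,0.0,0.0,0.6]]
```

Run:
```python
from h import *
for n in('w4','w6'):
    p=load(n)['pixels']; 
    a=p[60:98,200:312].mean(2); print(n,np.array([np.percentile(a[:,i:i+8],[10,50]) for i in range(0,112,8)]).round(0).tolist())
    q=p[170:205,215:245].mean(2); print(q.mean().round(1),q.min(),q.std().round(1))
```

```text
w4 [[84.0, 152.0], [90.0, 145.0], [81.0, 144.0], [154.0, 181.0], [96.0, 178.0], [87.0, 152.0], [83.0, 161.0], [143.0, 178.0], [96.0, 186.0], [91.0, 181.0], [140.0, 225.0], [96.0, 204.0], [79.0, 150.0], [64.0, 135.0]]
106.8 41.333333333333336 30.5
w6 [[88.0, 136.0], [88.0, 143.0], [85.0, 162.0], [135.0, 179.0], [99.0, 177.0], [90.0, 154.0], [83.0, 171.0], [120.0, 178.0], [88.0, 183.0], [87.0, 190.0], [163.0, 225.0], [90.0, 184.0], [82.0, 151.0], [73.0, 141.0]]
122.0 89.33333333333333 14.7
```

Emit:
{"op": "apply_moves", "data": {
  "moves": [
    [-0.012,0.014,0.103,0,0,0.003,0.85],
    [-0.023,0.029,0.206,0,0,0.006,0.85],
    [-0.035,0.043,0.309,0,0,0.009,0.85],
    [-0.047,0.057,0.411,0,0,0.012,0.85],
    [-0.059,0.071,0.514,0,0,0.015,0.85],
    [-0.07,0.086,0.617,0,0,0.018,0.85],
    [-0.082,0.1,0.72,0,0,0.021,0.85],
    [-0.082,0.1,0.784,0,0,0.021,0.85],
    [-0.082,0.1,0.848,0,0,0.021,0.85],
    [-0.082,0.1,0.848,0,0,0.021,0.85]
  ]
}}

```text
time: 15.4
ee_pos: [474.7, -107.9, 42.6]
tcp_rot: [-3.139, 0.082, 0.012]
ft_force: [-0.1, -0.0, 0.9]
width: 0.85
grip_force: 0.0
```

Emit:
{"op": "apply_moves", "data": {
  "moves": [
    [0,0,0,0,0,0,0.85],
    [0,0,0,0,0,0,0.3],
    [0,0,0,0,0,0,0.3],
    [0,0,0,0,0,0,0.3],
    [0,0,0,0,0,0,0.3],
    [0,0,0,0,0,0,0.3],
    [0,0,-0.092,0,0,0,0.3],
    [0,0,-0.184,0,0,0,0.3],
    [0,0,-0.276,0,0,0,0.3],
    [0,0,-0.368,0,0,0,0.3]
  ],
  "grip_force": 20
}}

```text
time: 16.65
ee_pos: [476.9, -108.6, 230.2]
tcp_rot: [3.14, -0.083, -0.003]
ft_force: [1.1, -0.8, -2.9]
width: 0.395
grip_force: 20.0
```

Emit:
{"op": "apply_moves", "data": {
  "moves": [
    [0.083,-0.032,-0.003,-0.022,0,0,0.3],
    [0.167,-0.064,-0.006,-0.045,0,0,0.3],
    [0.25,-0.097,-0.009,-0.067,0,0,0.3],
    [0.333,-0.129,-0.011,-0.089,0,0,0.3],
    [0.333,-0.126,0.012,-0.089,0,0,0.3],
    [0.333,-0.118,0.063,-0.089,0,0,0.3],
    [0.333,-0.108,0.136,-0.089,0,0,0.3],
    [0.333,-0.097,0.21,-0.089,0,0,0.3],
    [0.333,-0.095,0.227,-0.089,0,0,0.3],
    [0.333,-0.095,0.229,-0.089,0,0,0.3]
  ]
}}

```text
time: 17.9
ee_pos: [645.0, -70.7, 114.5]
tcp_rot: [3.0, -0.08, -0.009]
ft_force: [-0.3, -0.1, -1.2]
width: 0.396
grip_force: 20.0
```

Run:
```python
from h import *
o=state(); print(Sinv(o['ee_pos']))
```

```text
t 17.9 tcp [645.  -70.7 114.5] [ 2.9996 -0.08   -0.0094] F [-0.3 -0.1 -1.2] w 0.396 g 20.0
[ -1.88843681 -15.13609055 -12.52592263]
```

Same as before; release and return.

Emit:
{"op": "apply_moves", "data": {
  "moves": [
    [0,0,0,0,0,0,0.3],
    [0,0,0,0,0,0,0.5],
    [0,0,0,0,0,0,0.6],
    [0,0,0,0,0,0,0.6],
    [0,0,0,0,0,0,0.6]
  ]
}}

```text
time: 18.52
ee_pos: [646.6, -70.4, 115.2]
tcp_rot: [2.999, -0.079, -0.005]
ft_force: [-0.2, 0.8, 0.1]
width: 0.599
grip_force: 0.1
```

Emit:
{"op": "apply_moves", "data": {
  "moves": [
    [0,0,-0.023,0,0,0,0.6],
    [0,0,-0.043,0,0,0,0.6],
    [0,0,-0.063,0,0,0,0.6],
    [0,0,-0.163,0,0,0,0.85],
    [0,0,-0.263,0,0,0,0.85],
    [-0.051,0.018,-0.351,0.017,0,-0.004,0.85],
    [-0.102,0.037,-0.439,0.035,0.001,-0.008,0.85],
    [-0.153,0.055,-0.527,0.053,0.001,-0.012,0.85],
    [-0.204,0.073,-0.615,0.071,0.001,-0.017,0.85],
    [-0.255,0.091,-0.704,0.089,0.001,-0.021,0.85]
  ]
}}

```text
time: 19.77
ee_pos: [518.2, -59.0, 472.3]
tcp_rot: [3.14, -0.03, 0.0]
ft_force: [-0.7, 0.2, 0.1]
width: 0.85
grip_force: 0.0
```

Emit:
{"op": "apply_moves", "data": {
  "moves": [
    [0,0,0,0,0,0,0.85],
    [0,0,0,0,0,0,0.85],
    [0,0,0,0,0,0,0.85],
    [0,0,0,0,0,0,0.85]
  ]
}}

```text
time: 20.27
ee_pos: [519.4, -58.9, 467.8]
tcp_rot: [3.141, -0.03, -0.008]
ft_force: [0.1, 0.2, -0.3]
width: 0.85
grip_force: 0.0
```

```bash
cat >> h.py <<'E'
def opn(n):
    a=load(n)['pixels'][60:98,200:312].mean(2); print('opening',np.array([np.median(a[:,i:i+8]) for i in range(0,112,8)]).round(0).tolist())
E
python3 - <<'E'
from h import *
state(); setcmd(*W1); f=track('w7'); opn('w7')
pick(443.1,-223.1); print(); place()
E
```

```text
t 20.27 tcp [519.4 -58.9 467.8] [ 3.1409 -0.0302 -0.0077] F [ 0.1  0.2 -0.3] w 0.85 g 0.0
1 score 0.7 d 2 -2 [439.5  -1.3  44. ]
2 score 0.42 d 2 7 [ 461.7 -111.1   44. ]
3 score 0.97 d 1 -1 [ 444.3 -222.8   44. ]
4 score 0.97 d 1 0 [ 471.  -334.7   44. ]
opening [135.0, 143.0, 164.0, 179.0, 176.0, 153.0, 172.0, 178.0, 188.0, 188.0, 225.0, 182.0, 151.0, 140.0]
[[-0.018,0.041,0.09,0.0,0.0,0.003,0.85],[-0.037,0.082,0.18,0.0,0.0,0.005,0.85],[-0.055,0.124,0.27,0.0,0.0,0.008,0.85],[-0.074,0.165,0.36,0.0,0.0,0.011,0.85],[-0.092,0.206,0.45,0.0,0.0,0.013,0.85],[-0.11,0.247,0.54,0.0,0.0,0.016,0.85],[-0.129,0.288,0.63,0.0,0.0,0.019,0.85],[-0.147,0.329,0.72,0.0,0.0,0.021,0.85],[-0.147,0.329,0.784,0.0,0.0,0.021,0.85],[-0.147,0.329,0.848,0.0,0.0,0.021,0.85]]
[[0.0,0.0,0.0,0.0,0.0,0.0,0.85],[0.0,0.0,0.0,0.0,0.0,0.0,0.85],[0.0,0.0,0.0,0.0,0.0,0.0,0.85],[0.0,0.0,0.0,0.0,0.0,0.0,0.3],[0.0,0.0,0.0,0.0,0.0,0.0,0.3],[0.0,0.0,0.0,0.0,0.0,0.0,0.3],[0.0,0.0,0.0,0.0,0.0,0.0,0.3],[0.0,0.0,0.0,0.0,0.0,0.0,0.3],[0.0,0.0,-0.092,0.0,0.0,0.0,0.3],[0.0,0.0,-0.184,0.0,0.0,0.0,0.3]]
[[0.0,0.0,-0.092,0.0,0.0,0.0,0.3],[0.0,0.0,-0.184,0.0,0.0,0.0,0.3]]

[[0.078,-0.072,-0.002,-0.018,0.0,0.0,0.3],[0.156,-0.144,-0.005,-0.036,0.0,0.0,0.3],[0.234,-0.216,-0.007,-0.054,0.0,0.0,0.3],[0.313,-0.288,-0.009,-0.072,0.0,0.0,0.3],[0.391,-0.36,-0.011,-0.089,0.0,0.0,0.3],[0.391,-0.349,0.063,-0.089,0.0,0.0,0.3],[0.391,-0.339,0.136,-0.089,0.0,0.0,0.3],[0.391,-0.328,0.21,-0.089,0.0,0.0,0.3],[0.391,-0.328,0.21,-0.089,0.0,0.0,0.3],[0.391,-0.326,0.226,-0.089,0.0,0.0,0.3]]
[[0.0,0.0,0.0,0.0,0.0,0.0,0.3],[0.0,0.0,0.0,0.0,0.0,0.0,0.3],[0.0,0.0,0.0,0.0,0.0,0.0,0.6],[0.0,0.0,0.0,0.0,0.0,0.0,0.6],[0.0,0.0,0.0,0.0,0.0,0.0,0.6]]
```

Emit:
{"op": "apply_moves", "data": {
  "moves": [
    [-0.018,0.041,0.09,0,0,0.003,0.85],
    [-0.037,0.082,0.18,0,0,0.005,0.85],
    [-0.055,0.124,0.27,0,0,0.008,0.85],
    [-0.074,0.165,0.36,0,0,0.011,0.85],
    [-0.092,0.206,0.45,0,0,0.013,0.85],
    [-0.11,0.247,0.54,0,0,0.016,0.85],
    [-0.129,0.288,0.63,0,0,0.019,0.85],
    [-0.147,0.329,0.72,0,0,0.021,0.85],
    [-0.147,0.329,0.784,0,0,0.021,0.85],
    [-0.147,0.329,0.848,0,0,0.021,0.85]
  ]
}}

```text
time: 21.58
ee_pos: [441.6, -222.8, 44.4]
tcp_rot: [3.14, -0.084, -0.004]
ft_force: [-0.7, 0.3, 0.3]
width: 0.851
grip_force: 0.0
```

Emit:
{"op": "apply_moves", "data": {
  "moves": [
    [0,0,0,0,0,0,0.85],
    [0,0,0,0,0,0,0.3],
    [0,0,0,0,0,0,0.3],
    [0,0,0,0,0,0,0.3],
    [0,0,0,0,0,0,0.3],
    [0,0,0,0,0,0,0.3],
    [0,0,-0.092,0,0,0,0.3],
    [0,0,-0.184,0,0,0,0.3],
    [0,0,-0.276,0,0,0,0.3],
    [0,0,-0.368,0,0,0,0.3]
  ],
  "grip_force": 20
}}

```text
time: 22.82
ee_pos: [441.7, -221.9, 230.8]
tcp_rot: [3.14, -0.083, -0.004]
ft_force: [0.5, -0.8, -1.9]
width: 0.4
grip_force: 20.0
```

Emit:
{"op": "apply_moves", "data": {
  "moves": [
    [0.078,-0.072,-0.002,-0.018,0,0,0.3],
    [0.156,-0.144,-0.005,-0.036,0,0,0.3],
    [0.234,-0.216,-0.007,-0.054,0,0,0.3],
    [0.313,-0.288,-0.009,-0.072,0,0,0.3],
    [0.391,-0.36,-0.011,-0.089,0,0,0.3],
    [0.391,-0.349,0.063,-0.089,0,0,0.3],
    [0.391,-0.339,0.136,-0.089,0,0,0.3],
    [0.391,-0.328,0.21,-0.089,0,0,0.3],
    [0.391,-0.326,0.227,-0.089,0,0,0.3],
    [0.391,-0.326,0.229,-0.089,0,0,0.3]
  ]
}}

```text
time: 24.08
ee_pos: [645.4, -69.9, 114.8]
tcp_rot: [3.0, -0.079, -0.01]
ft_force: [-0.9, 1.5, 0.9]
width: 0.4
grip_force: 20.0
```

Run:
```python
from h import *
o=state(); print(Sinv(o['ee_pos']))
```

```text
t 24.07 tcp [645.4 -69.9 114.8] [ 2.9999 -0.079  -0.0101] F [-0.9  1.5  0.9] w 0.4 g 20.0
[ -1.54192814 -14.35853172 -12.04758329]
```

Emit:
{"op": "apply_moves", "data": {
  "moves": [
    [0,0,0,0,0,0,0.3],
    [0,0,0,0,0,0,0.5],
    [0,0,0,0,0,0,0.6],
    [0,0,0,0,0,0,0.6],
    [0,0,0,0,0,0,0.6]
  ]
}}

```text
time: 24.7
ee_pos: [646.3, -70.2, 115.5]
tcp_rot: [2.999, -0.079, -0.006]
ft_force: [-0.0, -0.1, 0.6]
width: 0.596
grip_force: 0.1
```

Emit:
{"op": "apply_moves", "data": {
  "moves": [
    [0,0,-0.023,0,0,0,0.6],
    [0,0,-0.043,0,0,0,0.6],
    [0,0,-0.063,0,0,0,0.6],
    [0,0,-0.163,0,0,0,0.85],
    [0,0,-0.263,0,0,0,0.85],
    [-0.051,0.018,-0.351,0.017,0,-0.004,0.85],
    [-0.102,0.037,-0.439,0.035,0.001,-0.008,0.85],
    [-0.153,0.055,-0.527,0.053,0.001,-0.012,0.85],
    [-0.204,0.073,-0.615,0.071,0.001,-0.017,0.85],
    [-0.255,0.091,-0.704,0.089,0.001,-0.021,0.85]
  ]
}}

```text
time: 25.95
ee_pos: [518.1, -58.8, 472.7]
tcp_rot: [3.14, -0.03, -0.001]
ft_force: [-0.1, 0.4, -0.0]
width: 0.85
grip_force: 0.0
```

Emit:
{"op": "apply_moves", "data": {
  "moves": [
    [0,0,0,0,0,0,0.85],
    [0,0,0,0,0,0,0.85],
    [0,0,0,0,0,0,0.85],
    [0,0,0,0,0,0,0.85]
  ]
}}

```text
time: 26.45
ee_pos: [519.4, -58.7, 468.2]
tcp_rot: [3.141, -0.03, -0.009]
ft_force: [-0.1, 1.1, 0.4]
width: 0.849
grip_force: 0.0
```

Run:
```python
from h import *
state(); setcmd(*W1); f=track('w8'); opn('w8')
pick(471.8,-335.3); print(); place()
```

```text
t 26.45 tcp [519.4 -58.7 468.2] [ 3.141  -0.0301 -0.0088] F [-0.1  1.1  0.4] w 0.849 g 0.0
1 score 0.7 d 1 -2 [439.1   1.   44. ]
2 score 0.42 d 27 8 [ 458.3 -161.7   44. ]
3 score 0.51 d 20 3 [ 434.7 -262.3   44. ]
4 score 0.97 d 1 -1 [ 472.6 -334.4   44. ]
opening [72.0, 121.0, 166.0, 180.0, 173.0, 149.0, 174.0, 176.0, 188.0, 187.0, 226.0, 180.0, 152.0, 142.0]
[[-0.009,0.061,0.08,0.0,0.0,0.002,0.85],[-0.019,0.123,0.16,0.0,0.0,0.005,0.85],[-0.028,0.184,0.24,0.0,0.0,0.007,0.85],[-0.038,0.246,0.32,0.0,0.0,0.009,0.85],[-0.047,0.307,0.4,0.0,0.0,0.012,0.85],[-0.057,0.368,0.48,0.0,0.0,0.014,0.85],[-0.066,0.43,0.56,0.0,0.0,0.017,0.85],[-0.076,0.491,0.64,0.0,0.0,0.019,0.85],[-0.085,0.553,0.72,0.0,0.0,0.021,0.85],[-0.085,0.553,0.784,0.0,0.0,0.021,0.85]]
[[0.0,0.0,0.064,0.0,0.0,0.0,0.85],[0.0,0.0,0.064,0.0,0.0,0.0,0.85],[0.0,0.0,0.064,0.0,0.0,0.0,0.85],[0.0,0.0,0.064,0.0,0.0,0.0,0.85],[0.0,0.0,0.064,0.0,0.0,0.0,0.3],[0.0,0.0,0.064,0.0,0.0,0.0,0.3],[0.0,0.0,0.064,0.0,0.0,0.0,0.3],[0.0,0.0,0.064,0.0,0.0,0.0,0.3],[0.0,0.0,0.064,0.0,0.0,0.0,0.3],[0.0,0.0,-0.028,0.0,0.0,0.0,0.3]]
[[0.0,0.0,-0.092,0.0,0.0,0.0,0.3],[0.0,0.0,-0.184,0.0,0.0,0.0,0.3],[0.0,-0.001,-0.276,0.0,0.0,0.0,0.3]]

[[0.046,-0.083,-0.002,-0.013,0.0,0.0,0.3],[0.092,-0.166,-0.003,-0.026,0.0,0.0,0.3],[0.138,-0.249,-0.005,-0.038,0.0,0.0,0.3],[0.184,-0.332,-0.007,-0.051,0.0,0.0,0.3],[0.23,-0.415,-0.008,-0.064,0.0,0.0,0.3],[0.276,-0.498,-0.01,-0.077,0.0,0.0,0.3],[0.321,-0.581,-0.011,-0.089,0.0,0.0,0.3],[0.321,-0.57,0.063,-0.089,0.0,0.0,0.3],[0.321,-0.56,0.136,-0.089,0.0,0.0,0.3],[0.321,-0.549,0.21,-0.089,0.0,0.0,0.3]]
[[0.0,0.0,0.0,0.0,0.0,0.0,0.3],[0.0,0.0,0.016,0.0,0.0,0.0,0.3],[0.0,0.0,0.016,0.0,0.0,0.0,0.3],[0.0,0.0,0.016,0.0,0.0,0.0,0.3],[0.0,0.0,0.016,0.0,0.0,0.0,0.6],[0.0,0.0,0.016,0.0,0.0,0.0,0.6],[0.0,0.0,0.016,0.0,0.0,0.0,0.6]]
```

Emit:
{"op": "apply_moves", "data": {
  "moves": [
    [-0.009,0.061,0.08,0,0,0.002,0.85],
    [-0.019,0.123,0.16,0,0,0.005,0.85],
    [-0.028,0.184,0.24,0,0,0.007,0.85],
    [-0.038,0.246,0.32,0,0,0.009,0.85],
    [-0.047,0.307,0.4,0,0,0.012,0.85],
    [-0.057,0.368,0.48,0,0,0.014,0.85],
    [-0.066,0.43,0.56,0,0,0.017,0.85],
    [-0.076,0.491,0.64,0,0,0.019,0.85],
    [-0.085,0.553,0.72,0,0,0.021,0.85],
    [-0.085,0.553,0.784,0,0,0.021,0.85]
  ]
}}

```text
time: 27.75
ee_pos: [469.6, -336.7, 76.2]
tcp_rot: [3.14, -0.087, -0.006]
ft_force: [0.3, 0.8, -0.6]
width: 0.851
grip_force: 0.0
```

Emit:
{"op": "apply_moves", "data": {
  "moves": [
    [0,0,0.064,0,0,0,0.85],
    [0,0,0.064,0,0,0,0.85],
    [0,0,0.064,0,0,0,0.3],
    [0,0,0.064,0,0,0,0.3],
    [0,0,0.064,0,0,0,0.3],
    [0,0,0.064,0,0,0,0.3],
    [0,0,0.064,0,0,0,0.3],
    [0,0,-0.028,0,0,0,0.3],
    [0,0,-0.12,0,0,0,0.3],
    [0,0,-0.212,0,0,0,0.3]
  ],
  "grip_force": 20
}}

```text
time: 29.0
ee_pos: [470.3, -334.4, 185.2]
tcp_rot: [3.14, -0.083, -0.005]
ft_force: [1.0, 0.2, -2.2]
width: 0.395
grip_force: 20.0
```

Emit:
{"op": "apply_moves", "data": {
  "moves": [
    [0,0,-0.092,0,0,0,0.3],
    [0.046,-0.083,-0.094,-0.013,0,0,0.3],
    [0.092,-0.166,-0.095,-0.026,0,0,0.3],
    [0.138,-0.249,-0.097,-0.038,0,0,0.3],
    [0.184,-0.332,-0.099,-0.051,0,0,0.3],
    [0.23,-0.415,-0.1,-0.064,0,0,0.3],
    [0.276,-0.498,-0.102,-0.077,0,0,0.3],
    [0.321,-0.581,-0.103,-0.089,0,0,0.3],
    [0.321,-0.57,-0.029,-0.089,0,0,0.3],
    [0.321,-0.56,0.044,-0.089,0,0,0.3]
  ]
}}

```text
time: 30.25
ee_pos: [645.9, -62.6, 160.5]
tcp_rot: [3.0, -0.076, -0.009]
ft_force: [-0.0, 0.3, -2.2]
width: 0.397
grip_force: 20.0
```

Emit:
{"op": "apply_moves", "data": {
  "moves": [
    [0,0,0.04,0,0,0,0.3],
    [0,0,0.075,0,0,0,0.3],
    [0,0,0.085,0,0,0,0.3],
    [0,0,0.093,0,0,0,0.3],
    [0,0,0.093,0,0,0,0.3]
  ]
}}

```text
time: 30.88
ee_pos: [646.1, -70.6, 116.8]
tcp_rot: [2.999, -0.079, -0.006]
ft_force: [0.3, 0.0, -2.6]
width: 0.396
grip_force: 20.0
```

Run:
```python
from h import *
o=state(); print(Sinv(o['ee_pos']))
```

```text
t 30.88 tcp [646.1 -70.6 116.8] [ 2.9991 -0.0791 -0.0062] F [ 0.3  0.  -2.6] w 0.396 g 20.0
[ -0.8496782  -15.26321159 -10.13561851]
```

Emit:
{"op": "apply_moves", "data": {
  "moves": [
    [0,0,0.003,0,0,0,0.3],
    [0,0,0.003,0,0,0,0.3],
    [0,0,0.003,0,0,0,0.5],
    [0,0,0.003,0,0,0,0.6],
    [0,0,0.003,0,0,0,0.6],
    [0,0,0.003,0,0,0,0.6]
  ]
}}

```text
time: 31.62
ee_pos: [645.4, -70.6, 114.3]
tcp_rot: [2.999, -0.079, -0.009]
ft_force: [-0.0, 0.5, -0.1]
width: 0.599
grip_force: 0.1
```

Emit:
{"op": "apply_moves", "data": {
  "moves": [
    [0,0,-0.023,0,0,0,0.6],
    [0,0,-0.043,0,0,0,0.6],
    [0,0,-0.063,0,0,0,0.6],
    [0,0,-0.163,0,0,0,0.85],
    [0,0,-0.263,0,0,0,0.85],
    [-0.051,0.018,-0.351,0.017,0,-0.004,0.85],
    [-0.102,0.037,-0.439,0.035,0.001,-0.008,0.85],
    [-0.153,0.055,-0.527,0.053,0.001,-0.012,0.85],
    [-0.204,0.073,-0.615,0.071,0.001,-0.017,0.85],
    [-0.255,0.091,-0.707,0.089,0.001,-0.021,0.85]
  ]
}}

```text
time: 32.88
ee_pos: [517.7, -59.0, 473.4]
tcp_rot: [3.14, -0.03, -0.002]
ft_force: [-0.1, 0.7, 0.1]
width: 0.847
grip_force: 0.0
```

Emit:
{"op": "apply_moves", "data": {
  "moves": [
    [0,0,0,0,0,0,0.85],
    [0,0,0,0,0,0,0.85],
    [0,0,0,0,0,0,0.85],
    [0,0,0,0,0,0,0.85],
    [0,0,0,0,0,0,0.85]
  ]
}}

```text
time: 33.5
ee_pos: [519.1, -59.1, 469.9]
tcp_rot: [3.141, -0.03, -0.008]
ft_force: [-0.1, -0.4, -0.4]
width: 0.853
grip_force: 0.0
```

Run:
```python
from h import *
state(); setcmd(*W1); f=track('w9'); opn('w9')
p=f['pixels']
A=cv2.resize(p[35:115,90:374],(800,225),interpolation=cv2.INTER_CUBIC); B=cv2.resize(p[135:210,75:195],(600,375),interpolation=cv2.INTER_CUBIC)
B=cv2.copyMakeBorder(B,0,0,0,200,cv2.BORDER_CONSTANT); cv2.imwrite('pics/w9b.png',np.vstack([A,B]))
```

```text
t 33.5 tcp [519.1 -59.1 469.9] [ 3.1405 -0.0304 -0.0075] F [-0.1 -0.4 -0.4] w 0.853 g 0.0
1 score 0.7 d 1 -2 [438.7   0.7  44. ]
2 score 0.42 d 7 3 [ 469.1 -121.7   44. ]
3 score 0.52 d 21 3 [ 434.2 -265.4   44. ]
4 score 0.51 d -36 16 [ 437.9 -263.7   44. ]
opening [73.0, 99.0, 89.0, 90.0, 108.0, 147.0, 173.0, 180.0, 187.0, 190.0, 227.0, 185.0, 150.0, 138.0]
```

View pics/w9b.png

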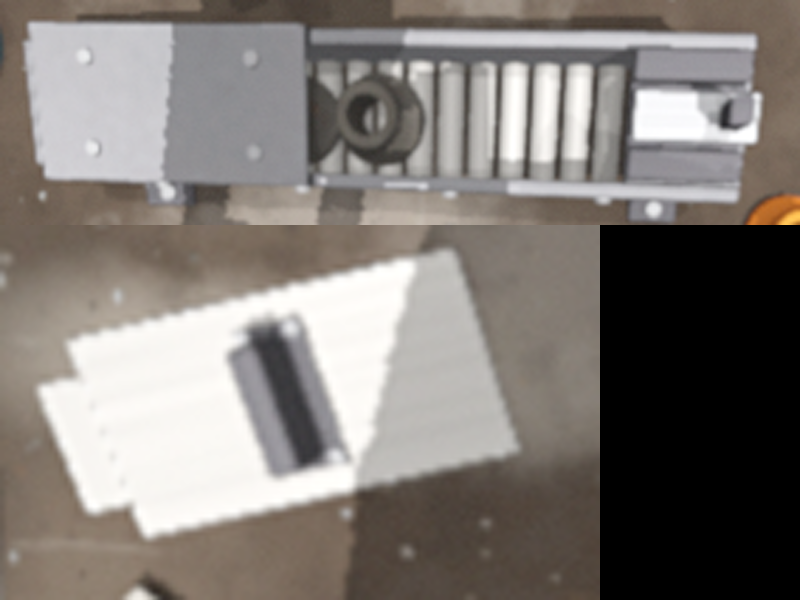

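```bash
cat > cov.py <<'E'
from h import *
f=load('w9')
C=np.array([atz(f,75+u/5,135+v/5,4)[:2] for u,v in [(68,342),(458,250),(520,453),(145,538)]]); print(C.round(1))
ctr=C.mean(0); d=(C[0]+C[3]-C[1]-C[2])/2; print('ctr',ctr,'len',np.linalg.norm(d),'wid',np.linalg.norm(C[0]+C[1]-C[2]-C[3])/2)
a=np.arctan2(d[1],d[0]); w=C[0]+C[1]-C[2]-C[3]; b=np.arctan2(w[1],w[0])
print('y dir',a,'x dir+90',b+np.pi/2,'fintop',atz(f,75+265/5,135+410/5,38))
E
python3 cov.py
```

```text
[[397.6 325.9]
 [436.9 146.4]
 [340.5 128.6]
 [300.8 307.9]]
ctr [368.94736192 227.21000036] len 183.6870919815775 wid 98.23578124633119
y dir 1.787940560005882 x dir+90 1.7539017299333115 fintop [376.62920443 225.8358654   38.        ]
```

```bash
sed -i 's#135+v/5#135+(v-225)/5#; s#135+410/5#135+185/5#' cov.py; python3 cov.py
```

```text
[[498.7 307. ]
 [534.4 135.8]
 [446.4 118.3]
 [410.5 288.9]]
ctr [472.50194313 212.49312574] len 174.6355383881692 wid 89.90399859978653
y dir 1.776970400799423 x dir+90 1.7697303708647871 fintop [474.9739659  211.26860069  38.        ]
```

Run:
```python
from h import *
Rc=down(1.773-np.pi); x,y=473,212.3
plan([([x,y,110],Rc,0.6,1),([x,y,40],Rc,0.6,2,25),([x,y,28.5],Rc,0.6,3,6)])
```

```text
[[-0.012,-0.06,0.08,0.0,0.0,-0.016,0.6],[-0.023,-0.121,0.16,0.0,0.0,-0.031,0.6],[-0.035,-0.181,0.24,0.0,0.0,-0.047,0.6],[-0.046,-0.241,0.32,0.0,0.0,-0.063,0.6],[-0.058,-0.301,0.4,0.0,0.0,-0.078,0.6],[-0.07,-0.362,0.48,0.0,0.0,-0.094,0.6],[-0.081,-0.422,0.56,0.0,0.0,-0.11,0.6],[-0.093,-0.482,0.64,0.0,0.0,-0.126,0.6],[-0.105,-0.542,0.72,0.0,0.0,-0.141,0.6],[-0.105,-0.542,0.72,0.0,0.0,-0.141,0.6]]
[[0.001,0.0,0.047,0.0,0.0,0.0,0.6],[0.001,0.0,0.094,0.0,0.0,0.0,0.6],[0.001,0.0,0.14,0.0,0.0,0.0,0.6],[0.001,0.0,0.14,0.0,0.0,0.0,0.6],[0.001,0.0,0.14,0.0,0.0,0.0,0.6],[0.001,0.0,0.152,0.0,0.0,0.0,0.6],[0.001,0.0,0.163,0.0,0.0,0.0,0.6],[0.001,0.0,0.163,0.0,0.0,0.0,0.6],[0.001,0.0,0.163,0.0,0.0,0.0,0.6],[0.001,0.0,0.163,0.0,0.0,0.0,0.6]]
```

Emit:
{"op": "apply_moves", "data": {
  "moves": [
    [-0.012,-0.06,0.08,0,0,-0.016,0.6],
    [-0.023,-0.121,0.16,0,0,-0.031,0.6],
    [-0.035,-0.181,0.24,0,0,-0.047,0.6],
    [-0.046,-0.241,0.32,0,0,-0.063,0.6],
    [-0.058,-0.301,0.4,0,0,-0.078,0.6],
    [-0.07,-0.362,0.48,0,0,-0.094,0.6],
    [-0.081,-0.422,0.56,0,0,-0.11,0.6],
    [-0.093,-0.482,0.64,0,0,-0.126,0.6],
    [-0.105,-0.542,0.72,0,0,-0.141,0.6],
    [-0.105,-0.542,0.72,0,0,-0.141,0.6]
  ]
}}

```text
time: 34.8
ee_pos: [467.2, 212.8, 107.2]
tcp_rot: [3.123, 0.321, -0.018]
ft_force: [0.0, -0.0, -1.2]
width: 0.598
grip_force: 0.0
```

Emit:
{"op": "apply_moves", "data": {
  "moves": [
    [0.001,0,0.047,0,0,0,0.6],
    [0.001,0,0.094,0,0,0,0.6],
    [0.001,0,0.14,0,0,0,0.6],
    [0.001,0,0.14,0,0,0,0.6],
    [0.001,0,0.14,0,0,0,0.6],
    [0.001,0,0.152,0,0,0,0.6],
    [0.001,0,0.163,0,0,0,0.6],
    [0.001,0,0.163,0,0,0,0.6],
    [0.001,0,0.163,0,0,0,0.6],
    [0.001,0,0.163,0,0,0,0.6]
  ]
}}

```text
time: 36.05
ee_pos: [471.2, 212.3, 29.4]
tcp_rot: [3.125, 0.316, -0.004]
ft_force: [-0.6, 0.5, 0.4]
width: 0.6
grip_force: 0.0
```

Emit:
{"op": "apply_moves", "data": {
  "moves": [
    [0,0,0,0,0,0,0.4],
    [0,0,0,0,0,0,0.3],
    [0,0,0,0,0,0,0.2],
    [0,0,0,0,0,0,0.15],
    [0,0,0,0,0,0,0.1],
    [0,0,0,0,0,0,0.1],
    [0,0,0,0,0,0,0.1],
    [0,0,0,0,0,0,0.1]
  ],
  "grip_force": 35
}}

```text
time: 37.05
ee_pos: [471.1, 212.4, 29.3]
tcp_rot: [3.125, 0.316, -0.005]
ft_force: [-0.5, 1.1, 0.3]
width: 0.145
grip_force: 35.0
```

Run:
```python
from h import *
state()
f=grab('wrist','w10'); cv2.imwrite('pics/w10b.png',f['pixels'])
```

```text
t 37.05 tcp [471.1 212.4  29.3] [ 3.1248  0.3163 -0.0046] F [-0.5  1.1  0.3] w 0.145 g 35.0
```

```bash
cat >> h.py <<'E'
def cov(Y,Z,th,X=0.,h=29.):
    Q=RL*R.from_rotvec([-th,0,0]); return S(X,Y,Z)-Q.apply([0,0,h]),Q
def tip(ty,tz,th,X=0.): return cov(ty-107*np.cos(th),tz+107*np.sin(th),th,X)      # tongue tip underside
def sh(sy,sz,th,X=0.): return cov(sy-87*np.cos(th),sz+87*np.sin(th),th,X)          # shoulder underside
E
python3 - <<'E'
from h import *
p,r=getcmd()
P,Q=tip(82,45,.25)
print(P,Q.as_rotvec())
plan([(p+[0,0,20],r,0.1,0,10),(p+[0,0,150],r,0.1,0,45),([600,60,290],r,.1,0),(P+[0,0,30],Q,0.1,0,40),(P,Q,0.1,4,20)])
E
```

```text
[647.76991323 -54.58211786 225.36852998] [ 2.75072753 -0.07291135 -0.01440071]
[[0.0,0.0,-0.02,0.0,0.0,0.0,0.1],[0.0,0.0,-0.04,0.0,0.0,0.0,0.1],[0.0,0.0,-0.127,0.0,0.0,0.0,0.1],[0.0,0.0,-0.213,0.0,0.0,0.0,0.1],[0.0,0.0,-0.3,0.0,0.0,0.0,0.1],[0.037,0.07,-0.345,0.0,0.0,0.0,0.1],[0.075,0.139,-0.389,0.0,0.0,0.0,0.1],[0.112,0.209,-0.434,0.0,0.0,0.0,0.1],[0.15,0.279,-0.478,0.0,0.0,0.0,0.1],[0.187,0.349,-0.523,0.0,0.0,0.0,0.1]]
[[0.012,0.061,0.018,-0.062,-0.008,0.04,0.1],[0.024,0.122,0.035,-0.124,-0.016,0.08,0.1],[0.036,0.183,0.052,-0.185,-0.024,0.12,0.1],[0.048,0.244,0.069,-0.247,-0.032,0.16,0.1],[0.048,0.244,0.099,-0.247,-0.032,0.16,0.1],[0.048,0.244,0.129,-0.247,-0.032,0.16,0.1],[0.048,0.244,0.129,-0.247,-0.032,0.16,0.1],[0.048,0.244,0.129,-0.247,-0.032,0.16,0.1],[0.048,0.244,0.129,-0.247,-0.032,0.16,0.1],[0.048,0.244,0.129,-0.247,-0.032,0.16,0.1]]
```

Emit:
{"op": "apply_moves", "data": {
  "moves": [
    [0,0,-0.02,0,0,0,0.1],
    [0,0,-0.04,0,0,0,0.1],
    [0,0,-0.127,0,0,0,0.1],
    [0,0,-0.213,0,0,0,0.1],
    [0,0,-0.3,0,0,0,0.1],
    [0.037,0.07,-0.345,0,0,0,0.1],
    [0.075,0.139,-0.389,0,0,0,0.1],
    [0.112,0.209,-0.434,0,0,0,0.1],
    [0.15,0.279,-0.478,0,0,0,0.1],
    [0.187,0.349,-0.523,0,0,0,0.1]
  ]
}}

```text
time: 38.35
ee_pos: [598.7, 59.2, 291.8]
tcp_rot: [3.124, 0.316, -0.005]
ft_force: [0.6, 0.2, -3.2]
width: 0.144
grip_force: 35.0
```

Emit:
{"op": "apply_moves", "data": {
  "moves": [
    [0.012,0.061,0.018,-0.062,-0.008,0.04,0.1],
    [0.024,0.122,0.035,-0.124,-0.016,0.08,0.1],
    [0.036,0.183,0.052,-0.185,-0.024,0.12,0.1],
    [0.048,0.244,0.069,-0.247,-0.032,0.16,0.1],
    [0.048,0.244,0.099,-0.247,-0.032,0.16,0.1],
    [0.048,0.244,0.129,-0.247,-0.032,0.16,0.1],
    [0.048,0.244,0.129,-0.247,-0.032,0.16,0.1],
    [0.048,0.244,0.129,-0.247,-0.032,0.16,0.1],
    [0.048,0.244,0.129,-0.247,-0.032,0.16,0.1],
    [0.048,0.244,0.129,-0.247,-0.032,0.16,0.1]
  ]
}}

```text
time: 39.6
ee_pos: [646.6, -54.3, 227.1]
tcp_rot: [2.749, -0.072, -0.017]
ft_force: [0.5, -0.7, -2.8]
width: 0.143
grip_force: 35.0
```

Run:
```python
from h import *
o=state(); print(getcmd()[0],getcmd()[1].as_rotvec(),Sinv(o['ee_pos'])-Sinv(getcmd()[0]))
f=grab('wrist','w11'); cv2.imwrite('pics/w11b.png',cv2.resize(f['pixels'],(800,600),interpolation=cv2.INTER_CUBIC))
```

```text
t 39.6 tcp [646.6 -54.3 227.1] [ 2.7492 -0.0721 -0.0168] F [ 0.5 -0.7 -2.8] w 0.143 g 35.0
[647.82192721 -54.78719    225.57444115] [ 2.75102589 -0.07246202 -0.01526845] [-1.23985871  0.15085767  1.60991224]
```

View pics/w11b.png

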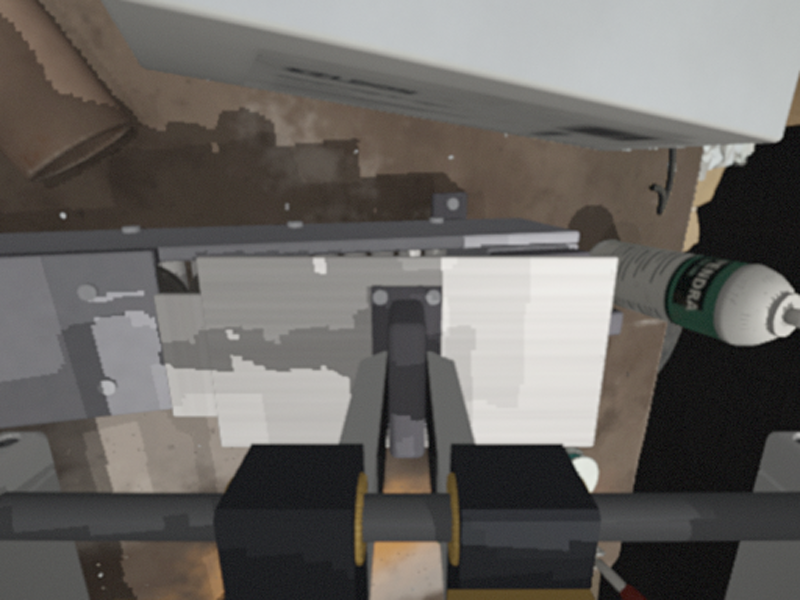

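```bash
cat > fc.py <<'E'
from h import *
from scipy.optimize import least_squares
f=load('w11'); tp=np.array([646.6,-54.3,227.1]); Q=R.from_rotvec([2.7492,-.0721,-.0168])
pts=np.array([(45,87,4),(45,-87,4),(-45,87,4),(-45,-87,4),(29,107,4),(-29,107,4)],float)
px=np.array([(198,257),(617,256),(222,446),(597,446),(157,294),(174,415)])*.64
def r(q):
    G=Q*R.from_rotvec(q[3:6]); W=[tp+Q.apply([q[0],q[1],q[2]])+G.apply([a,-b,-c]) for a,b,c in pts]; return np.ravel(proj(f,W)-px)
s=least_squares(r,[0,0,29,0,0,0]); print(s.x.round(3)); print(r(s.x).round(1))
s=least_squares(lambda q:r([*q,0,0,0]),[0,0,29]); print(s.x.round(2),r([*s.x,0,0,0]).round(1))
# side plate far: outer edge points
for u,v in [(20,231),(580,233)]:
    o,d=ray(f,u*.64,v*.64); a=FR.T@(o-SE); b=FR.T@d; print('plate far edge seat x at z=0',(a-b*a[2]/b[2]).round(1))
for u,v in [(155,255),(168,408)]:
    o,d=ray(f,u*.64,v*.64); a=FR.T@(o-SE); b=FR.T@d; print('hood rim at z=10',(a+b*(10-a[2])/b[2]).round(1))
E
python3 fc.py
```

```text
[ 3.5470e+00  7.6900e-01  3.0937e+01 -1.1000e-02 -2.3000e-02 -7.0000e-03]
[ 0.1 -0.4  0.4 -0.8  0.1  0.4 -1.1  0.7 -0.3 -0.2  0.8  0.5]
[ 3.42  1.24 30.93] [-0.  -0.4  1.6  0.5  0.4 -0.2 -2.   0.1 -0.8 -0.3  0.8  0.2]
plate far edge seat x at z=0 [ 53.2 148.5   0. ]
plate far edge seat x at z=0 [  41.8 -154.5    0. ]
hood rim at z=10 [40.7 89.2 10. ]
hood rim at z=10 [-42.7  94.5  10. ]
```

Run:
```python
from h import *
P,Q=tip(82,12,.25,-3); P2,_=tip(82,-1,.25,-3)
plan([(P,Q,0.1,2,15),(P2,Q,0.1,3,6)])
```

```text
[[-0.002,-0.006,0.021,0.0,0.0,0.0,0.1],[-0.004,-0.011,0.043,0.0,0.0,0.0,0.1],[-0.006,-0.017,0.064,0.0,0.0,0.0,0.1],[-0.006,-0.017,0.064,0.0,0.0,0.0,0.1],[-0.006,-0.017,0.064,0.0,0.0,0.0,0.1],[-0.006,-0.019,0.073,0.0,0.0,0.0,0.1],[-0.006,-0.021,0.081,0.0,0.0,0.0,0.1],[-0.006,-0.023,0.089,0.0,0.0,0.0,0.1],[-0.006,-0.023,0.089,0.0,0.0,0.0,0.1],[-0.006,-0.023,0.089,0.0,0.0,0.0,0.1]]
[[0.0,0.0,0.0,0.0,0.0,0.0,0.1]]
```

Emit:
{"op": "apply_moves", "data": {
  "moves": [
    [-0.002,-0.006,0.021,0,0,0,0.1],
    [-0.004,-0.011,0.043,0,0,0,0.1],
    [-0.006,-0.017,0.064,0,0,0,0.1],
    [-0.006,-0.017,0.064,0,0,0,0.1],
    [-0.006,-0.017,0.064,0,0,0,0.1],
    [-0.006,-0.019,0.073,0,0,0,0.1],
    [-0.006,-0.021,0.081,0,0,0,0.1],
    [-0.006,-0.023,0.089,0,0,0,0.1],
    [-0.006,-0.023,0.089,0,0,0,0.1],
    [-0.006,-0.023,0.089,0,0,0,0.1]
  ]
}}

```text
time: 40.9
ee_pos: [642.8, -60.6, 180.7]
tcp_rot: [2.749, -0.072, -0.019]
ft_force: [-0.0, -0.4, -2.6]
width: 0.147
grip_force: 35.0
```

Run:
```python
from h import *
o=state(); print((Sinv(o['ee_pos'])-Sinv(getcmd()[0])).round(2),env.get_obs()['wrist_torque'].round(2))
f=grab('wrist','w12'); cv2.imwrite('pics/w12b.png',cv2.resize(f['pixels'][130:290,40:440],(800,320),interpolation=cv2.INTER_CUBIC))
```

```text
t 40.9 tcp [642.8 -60.6 180.7] [ 2.7491 -0.0717 -0.0189] F [-0.  -0.4 -2.6] w 0.147 g 35.0
[-1.67  0.12  0.71] [ 0.43 -0.03  0.02]
```

View pics/w12b.png

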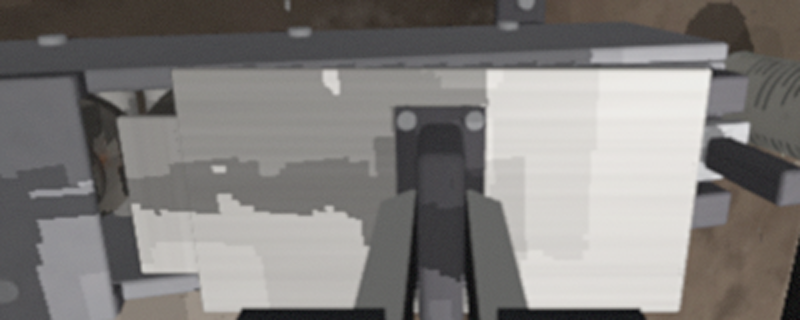

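```bash
cat > q.py <<'E'
from h import *
f=load('w12')
def sx(u,v,z):
    o,d=ray(f,40+u/2,130+v/2); a=FR.T@(o-SE); b=FR.T@d; return (a+b*(z-a[2])/b[2]).round(1)
print('far plate top',sx(130,71,0),sx(130,91,0)); print('near plate top',sx(150,281,0),sx(150,297,0))
print('tongue tip z~3',sx(118,116,3),sx(141,272,3)); print('hood',sx(80,77,10),sx(115,318,10))
print('shoulder far, z~8',sx(175,69,8),sx(205,308,8)); print('tail z 46',sx(710,69,46),sx(682,312,46))
E
python3 q.py
```

```text
far plate top [42.  76.5  0. ] [35.3 77.4  0. ]
near plate top [-35.6  80.4   0. ] [-42.2  81.3   0. ]
tongue tip z~3 [27.8 81.4  3. ] [-30.   82.1   3. ]
hood [42.7 88.4 10. ] [-42.9  90.8  10. ]
shoulder far, z~8 [43.5 61.3  8. ] [-44.8  61.6   8. ]
tail z 46 [  42.8 -108.9   46. ] [ -50.2 -111.2   46. ]
```

Run:
```python
from h import *
P,Q=tip(82,-2.5,.25,-2); P2,_=sh(83.5,-2.5+20*np.sin(.25),.25,-2)
plan([(P,Q,0.1,1,6),(P2,Q,0.1,3,4)])
```

```text
[[0.002,-0.001,0.003,0.0,0.0,0.0,0.1],[0.002,-0.001,0.003,0.0,0.0,0.0,0.1],[0.002,-0.008,0.002,0.0,0.0,0.0,0.1],[0.002,-0.014,0.0,0.0,0.0,0.0,0.1],[0.002,-0.021,-0.002,0.0,0.0,0.0,0.1],[0.002,-0.028,-0.004,0.0,0.0,0.0,0.1],[0.002,-0.035,-0.005,0.0,0.0,0.0,0.1],[0.002,-0.041,-0.007,0.0,0.0,0.0,0.1],[0.002,-0.041,-0.007,0.0,0.0,0.0,0.1],[0.002,-0.041,-0.007,0.0,0.0,0.0,0.1]]
[[0.0,0.0,0.0,0.0,0.0,0.0,0.1]]
```

Emit:
{"op": "apply_moves", "data": {
  "moves": [
    [0.002,-0.001,0.003,0,0,0,0.1],
    [0.002,-0.001,0.003,0,0,0,0.1],
    [0.002,-0.008,0.002,0,0,0,0.1],
    [0.002,-0.014,0,0,0,0,0.1],
    [0.002,-0.021,-0.002,0,0,0,0.1],
    [0.002,-0.028,-0.004,0,0,0,0.1],
    [0.002,-0.035,-0.005,0,0,0,0.1],
    [0.002,-0.041,-0.007,0,0,0,0.1],
    [0.002,-0.041,-0.007,0,0,0,0.1],
    [0.002,-0.041,-0.007,0,0,0,0.1]
  ]
}}

```text
time: 42.2
ee_pos: [644.8, -40.5, 176.1]
tcp_rot: [2.749, -0.072, -0.019]
ft_force: [-1.0, 0.1, -3.4]
width: 0.148
grip_force: 35.0
```

Run:
```python
from h import *
o=state(); print((Sinv(o['ee_pos'])-Sinv(getcmd()[0])).round(2),o['wrist_torque'].round(2))
f=grab('wrist','w13')
p=[]
for th in (.2,.15,.1): P,Q=sh(85.5,2,th,-2); p.append((P,Q,.1,1,4))
plan(p+[(P,Q,.1,2)],w=1.5)
```

```text
t 42.2 tcp [644.8 -40.5 176.1] [ 2.749  -0.0719 -0.0189] F [-1.   0.1 -3.4] w 0.148 g 35.0
[-1.7   0.03  0.66] [ 0.44  0.01 -0.04]
[[0.0,-0.001,0.004,0.016,0.0,0.0,0.1],[0.0,-0.002,0.009,0.032,0.0,0.0,0.1],[0.0,-0.002,0.009,0.032,0.0,0.0,0.1],[0.0,-0.001,0.013,0.048,0.0,0.0,0.1],[0.0,0.0,0.018,0.063,0.0,0.0,0.1],[0.0,0.0,0.018,0.063,0.0,0.0,0.1],[0.0,0.001,0.022,0.079,0.0,0.0,0.1],[0.0,0.002,0.026,0.095,0.0,0.0,0.1],[0.0,0.002,0.026,0.095,0.0,0.0,0.1],[0.0,0.002,0.026,0.095,0.0,0.0,0.1]]
[[0.0,0.0,0.0,0.0,0.0,0.0,0.1]]
```

Emit:
{"op": "apply_moves", "data": {
  "moves": [
    [0,-0.001,0.004,0.016,0,0,0.1],
    [0,-0.002,0.009,0.032,0,0,0.1],
    [0,-0.002,0.009,0.032,0,0,0.1],
    [0,-0.001,0.013,0.048,0,0,0.1],
    [0,0,0.018,0.063,0,0,0.1],
    [0,0,0.018,0.063,0,0,0.1],
    [0,0.001,0.022,0.079,0,0,0.1],
    [0,0.002,0.026,0.095,0,0,0.1],
    [0,0.002,0.026,0.095,0,0,0.1],
    [0,0.002,0.026,0.095,0,0,0.1]
  ]
}}

```text
time: 43.5
ee_pos: [644.5, -46.4, 164.5]
tcp_rot: [2.898, -0.076, -0.014]
ft_force: [-0.6, 1.2, -2.4]
width: 0.148
grip_force: 35.0
```

Run:
```python
from h import *
o=state(); print((Sinv(o['ee_pos'])-Sinv(getcmd()[0])).round(2),o['wrist_torque'].round(2))
f=grab('wrist','w14'); cv2.imwrite('pics/w14b.png',cv2.resize(f['pixels'][130:290,40:440],(800,320),interpolation=cv2.INTER_CUBIC))
```

```text
t 43.5 tcp [644.5 -46.4 164.5] [ 2.8983 -0.0764 -0.0141] F [-0.6  1.2 -2.4] w 0.148 g 35.0
[-1.75 -0.02  0.66] [ 0.24 -0.03  0.02]
```

View pics/w14b.png

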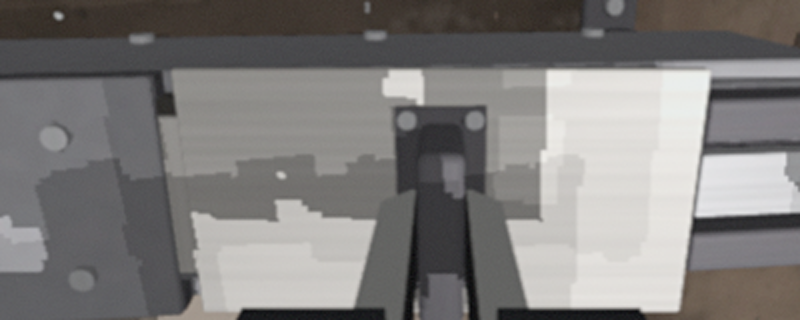

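```bash
sed -i 's/w12/w14/; /^print/d' q.py
cat >> q.py <<'E'
print('hood',sx(158,75,10),sx(188,312,10)); print('sh',sx(172,70,6),sx(203,312,6)); 
for z in (19,23): print('tail',z,sx(710,70,z),sx(682,312,z))
print('cheek far front inner?',sx(700,152,18),sx(693,218,18))
E
python3 q.py
python3 - <<'E'
from h import *
p=[]
for th in (.06,.03): P,Q=sh(86.5,1.5,th,-1.5); p.append((P,Q,.1,1,4))
plan(p+[(P,Q,.1,3)],w=.8)
E
```

```text
hood [43.4 87.7 10. ] [-42.5  88.7  10. ]
sh [44.1 84.6  6. ] [-45.5  84.9   6. ]
tail 19 [ 43.5 -89.7  19. ] [-48.5 -91.7  19. ]
tail 23 [ 44.3 -87.4  23. ] [-45.7 -89.3  23. ]
cheek far front inner? [ 14.6 -90.7  18. ] [-10.4 -91.5  18. ]
[[0.0,0.0,0.003,0.009,0.0,0.0,0.1],[0.001,0.0,0.006,0.017,0.0,0.0,0.1],[0.001,0.0,0.008,0.026,0.0,0.0,0.1],[0.001,0.0,0.008,0.026,0.0,0.0,0.1],[0.001,0.001,0.01,0.032,0.0,0.0,0.1],[0.001,0.001,0.012,0.039,0.0,0.0,0.1],[0.001,0.002,0.014,0.045,0.0,0.0,0.1],[0.001,0.002,0.014,0.045,0.0,0.0,0.1],[0.001,0.002,0.014,0.045,0.0,0.0,0.1],[0.001,0.002,0.014,0.045,0.0,0.0,0.1]]
[[0.0,0.0,0.0,0.0,0.0,0.0,0.1]]
```

Emit:
{"op": "apply_moves", "data": {
  "moves": [
    [0,0,0.003,0.009,0,0,0.1],
    [0.001,0,0.006,0.017,0,0,0.1],
    [0.001,0,0.008,0.026,0,0,0.1],
    [0.001,0,0.008,0.026,0,0,0.1],
    [0.001,0.001,0.01,0.032,0,0,0.1],
    [0.001,0.001,0.012,0.039,0,0,0.1],
    [0.001,0.002,0.014,0.045,0,0,0.1],
    [0.001,0.002,0.014,0.045,0,0,0.1],
    [0.001,0.002,0.014,0.045,0,0,0.1]
  ]
}}

```text
time: 44.68
ee_pos: [644.8, -49.0, 157.9]
tcp_rot: [2.969, -0.078, -0.012]
ft_force: [0.7, 0.3, -3.8]
width: 0.147
grip_force: 35.0
```

Run:
```python
from h import *
o=state(); print((Sinv(o['ee_pos'])-Sinv(getcmd()[0])).round(2),o['wrist_torque'].round(2))
grab('wrist','w15')
P,Q=sh(86.8,1.,.01,-1.5); P2,Q2=sh(86.8,.3,.0,-1.5)
plan([(P,Q,.1,1,4),(P2,Q2,.1,3,1)],w=.8)
```

```text
t 44.67 tcp [644.8 -49.  157.9] [ 2.9689 -0.0782 -0.0116] F [ 0.7  0.3 -3.8] w 0.147 g 35.0
[-1.76  0.05  0.66] [0.19 0.03 0.01]
[[0.0,0.0,0.002,0.006,0.0,0.0,0.1],[0.0,0.0,0.004,0.013,0.0,0.0,0.1],[0.0,0.0,0.004,0.013,0.0,0.0,0.1],[0.0,0.0,0.006,0.016,0.0,0.0,0.1],[0.0,0.001,0.007,0.019,0.0,0.0,0.1],[0.0,0.001,0.007,0.019,0.0,0.0,0.1],[0.0,0.001,0.007,0.019,0.0,0.0,0.1],[0.0,0.001,0.007,0.019,0.0,0.0,0.1]]
```

Emit:
{"op": "apply_moves", "data": {
  "moves": [
    [0,0,0.002,0.006,0,0,0.1],
    [0,0,0.004,0.013,0,0,0.1],
    [0,0,0.004,0.013,0,0,0.1],
    [0,0,0.006,0.016,0,0,0.1],
    [0,0.001,0.007,0.019,0,0,0.1],
    [0,0.001,0.007,0.019,0,0,0.1],
    [0,0.001,0.007,0.019,0,0,0.1]
  ]
}}

```text
time: 45.6
ee_pos: [644.8, -50.0, 154.6]
tcp_rot: [2.999, -0.079, -0.01]
ft_force: [-0.6, -0.2, -3.1]
width: 0.147
grip_force: 35.0
```

Run:
```python
from h import *
o=state(); print((Sinv(o['ee_pos'])-Sinv(getcmd()[0])).round(2),Sinv(o['ee_pos']).round(1),o['wrist_torque'].round(2))
F=[]
for i in range(6): grab('wrist','w16'); o=env.get_obs(); F.append(np.r_[o['ft_force'],o['wrist_torque']])
print(np.mean(F,0).round(2))
```

```text
t 45.6 tcp [644.8 -50.  154.6] [ 2.9987 -0.079  -0.0105] F [-0.6 -0.2 -3.1] w 0.147 g 35.0
[-1.76  0.06  0.66] [-3.2 -0.3 30.1] [ 0.12  0.04 -0.  ]
[-0.06  0.02 -2.96  0.16  0.01  0.01]
```

Emit:
{"op": "apply_moves", "data": {
  "moves": [
    [0,0,0.001,0,0,0,0.1],
    [0,0,0.001,0,0,0,0.1],
    [0,0,0.002,0,0,0,0.1],
    [0,0,0.002,0,0,0,0.1]
  ]
}}

```text
time: 46.4
ee_pos: [644.8, -50.2, 153.8]
tcp_rot: [2.999, -0.079, -0.01]
ft_force: [-0.1, 0.3, -1.6]
width: 0.146
grip_force: 35.0
```

Emit:
{"op": "apply_moves", "data": {
  "moves": [
    [0,0,0.001,0,0,0,0.1],
    [0,0,0.001,0,0,0,0.1],
    [0,0,0.001,0,0,0,0.1],
    [0,0,0.001,0,0,0,0.1]
  ]
}}

```text
time: 46.9
ee_pos: [644.9, -50.2, 153.7]
tcp_rot: [2.999, -0.079, -0.01]
ft_force: [-2.3, 1.4, 2.7]
width: 0.147
grip_force: 35.0
```

```bash
cat >> h.py <<'E'
def ft(n=6):
    F=[];p=[]
    for i in range(n): grab('wrist','tmp'); o=env.get_obs(); F.append(np.r_[o['ft_force'],o['wrist_torque']]); p.append(o['ee_pos'])
    print('F,T',np.mean(F,0).round(2),'seat',Sinv(np.mean(p,0)).round(2))
E
python3 -c "
from h import *
ft()"
```

```text
F,T [-2.43  0.78  4.03  0.33  0.47 -0.04] seat [-3.13 -0.32 29.15]
```

Emit:
{"op": "apply_moves", "data": {
  "moves": [
    [0,0,-0.001,0,0,0,0.1],
    [0,0,-0.001,0,0,0,0.1],
    [0,0,-0.001,0,0,0,0.1]
  ],
  "grip_force": 10
}}

```text
time: 47.58
ee_pos: [644.9, -50.2, 153.7]
tcp_rot: [2.999, -0.079, -0.01]
ft_force: [-1.4, 0.5, 2.4]
width: 0.148
grip_force: 10.0
```

```bash
python3 -c "
from h import *
ft()"
```

```text
F,T [-1.43  0.84  3.6   0.25  0.29 -0.02] seat [-3.1  -0.3  29.14]
```

Emit:
{"op": "apply_moves", "data": {
  "moves": [
    [0,0,-0.001,0,0,0,0.1],
    [0,0,-0.001,0,0,0,0.18],
    [0,0,-0.001,0,0,0,0.22],
    [0,0,-0.001,0,0,0,0.3],
    [0,0,-0.001,0,0,0,0.3]
  ]
}}

```text
time: 48.5
ee_pos: [644.7, -50.1, 154.0]
tcp_rot: [2.999, -0.079, -0.011]
ft_force: [1.3, 0.2, -0.4]
width: 0.299
grip_force: 0.0
```

Run:
```python
from h import *
ft(3); o=state(); f=grab('wrist','w17')
# compare cover tail edge & shoulder edges location: print gray profile along lane at seat z=4, x=+40 and x=-25
g=f['pixels'].astype(float).mean(2)
for X in (41,36,-30):
  for nm,ys in (('tail',np.arange(-104,-80,2)),('sh',np.arange(76,98,2))):
    uv=proj(f,[S(X,y,4) for y in ys]); print(X,nm,ys[0],[int(g[int(round(v)),int(round(u))]) if 0<=u<511 and 0<=v<383 else -1 for u,v in uv])
```

```text
F,T [ 0.25 -0.31  0.29  0.06  0.02  0.03] seat [-3.26 -0.27 29.53]
t 48.65 tcp [644.7 -50.1 154.1] [ 2.9987 -0.0789 -0.0105] F [ 0.1 -1.1  0.2] w 0.298 g 0.0
41 tail -104 [183, 183, 181, 180, 182, 183, 183, 183, 181, 237, 231, 231]
41 sh 76 [146, 143, 145, 144, 145, 123, 74, 44, 67, 100, 120]
36 tail -104 [104, 103, 102, 101, 102, 100, 100, 93, 60, 235, 225, 225]
36 sh 76 [145, 144, 144, 144, 144, 110, 45, 48, 66, 110, 126]
-30 tail -104 [130, 129, 112, 55, 43, 40, 43, 121, 97, 229, 226, 226]
-30 sh 76 [130, 131, 130, 130, 132, 75, 69, 70, 70, 88, 102]
```

Run:
```python
from h import *
p,r=getcmd(); p=p+r.apply([0,0,0.5]); setcmd(p,r)  # +1.0+0.5-0.5-0.5
plan([(p+r.apply([0,0,-75]),RL,.45,0,35),(S(1.2,-143.5,110),RL,.45,1),(S(1.2,-143.5,44),RL,.45,3,30)])
```

```text
[[0.0,0.0,-0.05,0.0,0.0,0.0,0.45],[0.0,0.0,-0.1,0.0,0.0,0.0,0.45],[0.0,0.0,-0.15,0.0,0.0,0.0,0.45],[0.002,0.095,-0.154,0.0,0.0,0.0,0.45],[0.003,0.191,-0.158,0.0,0.0,0.0,0.45],[0.005,0.286,-0.162,0.0,0.0,0.0,0.45],[0.005,0.286,-0.162,0.0,0.0,0.0,0.45],[0.005,0.286,-0.118,0.0,0.0,0.0,0.45],[0.005,0.286,-0.074,0.0,0.0,0.0,0.45],[0.005,0.286,-0.03,0.0,0.0,0.0,0.45]]
[[0.0,0.0,0.0,0.0,0.0,0.0,0.45],[0.0,0.0,0.0,0.0,0.0,0.0,0.45],[0.0,0.0,0.0,0.0,0.0,0.0,0.45]]
```

Emit:
{"op": "apply_moves", "data": {
  "moves": [
    [0,0,-0.05,0,0,0,0.3],
    [0,0,-0.1,0,0,0,0.45],
    [0,0,-0.15,0,0,0,0.45],
    [0.002,0.095,-0.154,0,0,0,0.45],
    [0.003,0.191,-0.158,0,0,0,0.45],
    [0.005,0.286,-0.162,0,0,0,0.45],
    [0.005,0.286,-0.162,0,0,0,0.45],
    [0.005,0.286,-0.118,0,0,0,0.45],
    [0.005,0.286,-0.074,0,0,0,0.45],
    [0.005,0.286,-0.03,0,0,0,0.45]
  ]
}}

```text
time: 49.95
ee_pos: [639.9, -188.2, 188.2]
tcp_rot: [3.0, -0.077, -0.011]
ft_force: [0.7, -0.6, 0.6]
width: 0.448
grip_force: 0.0
```

Emit:
{"op": "apply_moves", "data": {
  "moves": [
    [0,0,0,0,0,0,0.45],
    [0,0,0,0,0,0,0.45],
    [0,0,0,0,0,0,0.3],
    [0,0,0,0,0,0,0.2],
    [0,0,0,0,0,0,0.1],
    [0,0,0,0,0,0,0.1],
    [0,0,0,0,0,0,0.1]
  ],
  "grip_force": 8
}}

```text
time: 50.82
ee_pos: [640.1, -189.6, 189.5]
tcp_rot: [2.999, -0.079, -0.01]
ft_force: [-0.8, 0.2, 1.8]
width: 0.128
grip_force: 8.0
```

Run:
```python
from h import *
state(); ft(3)
```

```text
t 50.83 tcp [ 640.1 -189.6  189.5] [ 2.9986 -0.0792 -0.0098] F [-0.8  0.2  1.8] w 0.128 g 8.0
F,T [ 0.13  0.85  1.95  0.14  0.06 -0.05] seat [  -0.46 -143.33   45.25]
```

Knob gripped; slide it shut down the lane.

Emit:
{"op": "apply_moves", "data": {
  "moves": [
    [0,-0.008,0,0,0,0,0.1],
    [0,-0.016,0,0,0,0,0.1],
    [0,-0.024,0,0,0,0,0.1],
    [0,-0.032,0,0,0,0,0.1],
    [0,-0.04,0,0,0,0,0.1],
    [0,-0.045,0,0,0,0,0.1],
    [0,-0.05,0,0,0,0,0.1],
    [0,-0.05,0,0,0,0,0.1]
  ]
}}

```text
time: 51.98
ee_pos: [641.5, -164.3, 185.9]
tcp_rot: [2.999, -0.079, -0.01]
ft_force: [-0.2, 0.3, 5.0]
width: 0.127
grip_force: 8.0
```

Run:
```python
from h import *
state(); ft(3)
```

```text
t 51.98 tcp [ 641.5 -164.3  185.9] [ 2.9991 -0.0786 -0.0097] F [-0.2  0.3  5. ] w 0.127 g 8.0
F,T [-0.54 -0.04  5.02  0.06  0.16 -0.02] seat [  -0.43 -117.78   45.2 ]
```

Moved 25.5 mm; push the last bit to the stop.

Emit:
{"op": "apply_moves", "data": {
  "moves": [
    [0,-0.002,0,0,0,0,0.1],
    [0,-0.004,0,0,0,0,0.1],
    [0,-0.006,0,0,0,0,0.1],
    [0,-0.008,0,0,0,0,0.1],
    [0,-0.008,0,0,0,0,0.1]
  ]
}}

```text
time: 52.75
ee_pos: [641.6, -163.7, 185.9]
tcp_rot: [2.993, -0.08, -0.009]
ft_force: [-0.8, -7.6, 4.7]
width: 0.125
grip_force: 8.0
```

Run:
```python
from h import *
state(); ft(3)
```

```text
t 52.75 tcp [ 641.6 -163.7  185.9] [ 2.9933 -0.0799 -0.0095] F [-0.8 -7.6  4.7] w 0.125 g 8.0
F,T [-1.11 -7.26  4.75 -1.11  0.23 -0.03] seat [  -0.41 -117.19   45.3 ]
```

Emit:
{"op": "apply_moves", "data": {
  "moves": [
    [0,0.004,0,0,0,0,0.2],
    [0,0.006,0,0,0,0,0.3],
    [0,0.006,0,0,0,0,0.3],
    [0,0.006,-0.08,0,0,0,0.3],
    [0,0.006,-0.18,0,0,0,0.4],
    [-0.06,0,-0.28,0,0,0,0.5],
    [-0.12,-0.03,-0.36,0.04,0,0,0.5],
    [-0.18,-0.06,-0.42,0.08,0,0,0.5],
    [-0.18,-0.06,-0.42,0.08,0,0,0.5],
    [-0.18,-0.06,-0.42,0.08,0,0,0.5]
  ]
}}

```text
time: 54.15
ee_pos: [555.5, -96.8, 387.5]
tcp_rot: [3.124, -0.082, -0.008]
ft_force: [-0.5, -1.2, 0.1]
width: 0.499
grip_force: 0.0
```

Run:
```python
from h import *
state(); f=grab('wrist','w18'); g=f['pixels'].astype(float).mean(2)
def prof(X,ys,z):
    uv=proj(f,[S(X,y,z) for y in ys]); return [int(g[int(round(v)),int(round(u))]) if 0<=u<511 and 0<=v<383 else -1 for u,v in uv]
for X in (38,-35): print(X,'tail',prof(X,np.arange(-104,-76,2),4),'sh',prof(X,np.arange(76,98,2),4))
print('bar x0', prof(0,np.arange(-112,-56,2),9))
# cover across-edge profile at y=-40, +50
for y in (-60,50):
    xs=np.arange(-56,57,2); uv=proj(f,[S(x,y,4) for x in xs]); print(y,[int(g[int(round(v)),int(round(u))]) for u,v in uv])
kp=proj(f,[S(0,-118,55)])[0]; print('knob',kp, g[int(kp[1])-6:int(kp[1])+7:2,int(kp[0])-8:int(kp[0])+9:2].astype(int).tolist())
```

```text
t 54.15 tcp [555.5 -96.8 387.5] [ 3.1241 -0.0824 -0.008 ] F [-0.5 -1.2  0.1] w 0.499 g 0.0
38 tail [229, 229, 228, 229, 229, 229, 229, 227, 241, 254, 255, 255, 255, 255] sh [195, 195, 196, 196, 195, 187, 121, 76, 63, 140, 155]
-35 tail [170, 169, 170, 173, 173, 165, 161, 168, 198, 253, 253, 252, 252, 249] sh [254, 254, 254, 254, 231, 185, 104, 74, 81, 137, 160]
bar x0 [106, 132, 138, 154, 188, 246, 247, 246, 246, 245, 245, 245, 245, 245, 244, 245, 243, 220, 172, 174, 175, 176, 161, 165, 179, 179, 178, 181]
-60 [116, 117, 118, 119, 114, 123, 199, 254, 253, 249, 236, 190, 180, 181, 178, 178, 178, 181, 181, 179, 178, 180, 182, 182, 182, 182, 183, 179, 178, 183, 185, 192, 191, 192, 201, 200, 201, 200, 200, 201, 203, 201, 202, 204, 204, 237, 255, 255, 255, 255, 255, 153, 84, 88, 93, 117, 134]
50 [133, 132, 131, 136, 157, 158, 210, 255, 247, 196, 198, 196, 195, 193, 194, 194, 195, 196, 198, 195, 195, 196, 198, 196, 198, 197, 197, 198, 196, 196, 195, 196, 198, 200, 200, 198, 195, 194, 195, 194, 199, 197, 195, 195, 192, 194, 195, 196, 198, 195, 180, 95, 78, 84, 81, 82, 83]
knob [311.33528215  99.44542157] [[182, 181, 157, 151, 191, 210, 216, 249, 255], [181, 160, 129, 145, 147, 146, 152, 234, 252], [165, 131, 133, 153, 154, 158, 164, 239, 255], [141, 115, 136, 153, 158, 159, 163, 239, 254], [153, 102, 140, 157, 160, 160, 170, 250, 252], [207, 125, 136, 155, 156, 158, 168, 251, 253], [233, 216, 168, 164, 164, 175, 212, 255, 255]]
```

```bash
python3 -c "
from h import *
print(env.finish_job())"
```

```text
the job is handed in; nothing more can be done
None
```

All four reducers are loaded, the cover lies flat with its tongue under the hood, and the bolt is pushed to its shut stop; the job is handed in, but no verdict came back.

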